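# Lever off an analyser's battery cover

### The job

The portable analyser lies face down for a battery change. Use the yellow pry lever in the slot at the end of the battery cover to lever that end up until it snaps free, lay the lever back down flat on the bench, then lift the cover off and lay it flat in the aluminium tray without dropping it. Leave the spare battery pack, the mug and the screwdriver where they are.

Things in the scene. Friction and masses are not known exactly. Their poses are not given: they have to be found in the camera images.
- analyser: Portable analyser, light grey, lying face down and fixed on the bench: 300 x 200 mm, its back (now on top) 85 mm above the bench; black rubber bumpers on its corners, 7 mm beyond the sides, 79 mm high. Origin at bench level under its centre; x along its length, z up; pry slot at its -x end, connectors at its +x end.
- bay (a point): Middle of the battery cover's place, level with the analyser's back (85 mm above the bench). The cover lies flush in a recess 111 x 60 mm, 5 mm deep, on a narrow ledge; below it is the battery bay (top of the fitted pack 23 mm below the back). Axes as the analyser's.
- pry_slot (a point): Outer lip of the pry slot: middle of the slot floor at the analyser's -x end face, 75 mm above the bench; the fulcrum for the lever. The slot is an open-topped channel 26 mm wide, floor 10 mm below the back, along analyser x. Its floor is 24 mm long, then drops into the bay; the cover's end is 26 mm in, its underside 5 mm above the floor's level: the blade goes under it.
- cover: Battery cover, charcoal plastic plate 108 x 58 x 5 mm, about 60 g, orange arrow pointing at the pry slot. Origin in the middle of the plate's underside, z up (outer face), x towards its tongue end. Fitted, its axes are parallel to the analyser's and its origin is at analyser (-70, 0, 80) mm.
- cover_latch (a point): Middle of the cover's -x (slot) end at its top face. Two legs 5 to 17 mm from this end, 18 to 25 mm either side of the middle, reach 12.5 mm below the plate; two sprung balls hold them. 15 to 20 N upwards at this end snaps it past them within 6 mm of rise; it then rests on the balls about 10 mm up and stays so, its sides (58 mm apart) free to grip.
- cover_far (a point): Middle of the cover's +x end at its top face. Here a tongue 5.5 mm long, 2 mm thick, sits under a 2 mm lip of the case, and the cover tilts about this end. To take the cover off, raise its slot end 20 to 25 mm, then draw it 6 mm or more towards the slot. Axes as the cover's.
- pry_lever: Pry lever lying on the bench, about 110 g, 185 mm long: yellow square handle 85 mm long, 26 x 26 mm (x -85 to 0), flat steel blade 100 mm long, 16 mm wide, 3 mm thick (x 0 to 100), at half the handle's height. Origin at the junction of handle and blade, at the handle's underside; x towards the tip, z up.
- lever_tip (a point): Tip of the lever's blade, at the middle of its width and thickness (13 mm above the bench when lying). Axes as the lever's.
- lever_grip (a point): Point on the handle's axis 20 mm behind the blade, near the lever's centre of mass: a good place to grip, 26 mm across. Axes as the lever's.
- tray: Open aluminium parts tray, fixed, 200 x 150 mm outside (x by y), 25 mm high, walls and floor 3 mm. Origin at bench level under its centre.
- spare_pack: Bystander: blue spare battery pack, 80 x 50 x 22 mm, origin at the middle of its underside.
- mug: Bystander: white mug, 80 mm across, 90 mm high, handle at its +y side, origin at the middle of its underside.
- screwdriver: Bystander: red screwdriver lying on the bench, origin on its underside.
Mind the look-alikes: they are no part of the job. What is shaped like the cover but purple is not meant. Of the things that look like the pry_lever, take the one that is farthest from the robot's base at the start.

How it is judged:
By the outcome, as a careful person would: the job done as asked, in the order asked, and still so for the second after the job is handed in, with the robot touching nothing.
It also fails if it takes over 72 s, if anything falls off the work surface, if the arm or the gripper's body presses on something with over 40 N, if the wrist force passes 120 N, or if a joint passes its speed limit or range.

### The arm

A 6-joint arm with a two-finger parallel gripper is mounted at the origin on the work surface. World frame = base frame: x ahead of the robot, y to its left, z up, the work surface at z = 0. Lengths are in m, angles in degrees, forces in N, time in s.
With the tool pointing down it reaches from about 0.25 to 0.725 m from the base axis. Payload 9.7 kg.
Tool frame: the origin (TCP) lies between the finger pads; the fingertips stand 11 mm ahead of it and the grasp point (between the pads) lies 8 mm behind it; z points along the fingers, y is the direction in which the jaws open and shut (so a half turn about z gives the same grasp; the last joint's range is limited). The gripper opens to 85 mm and grips with 20 to 120 N. Pads are 22 mm wide; open, the fingers measure 114 mm over their backs; the gripper's body (76 mm by 85 mm) begins 54 mm behind the grasp point. The pads swing forward as they close: fully open they stand 13 mm farther back than shut.
Start: joints at [66.234, 4.979, 10.078, 95.1, 0, 90], TCP at [0.222, 0.503, 0.242] pointing down, gripper open.
Joint ranges: [-179.16, 179.16], [-48.56, 103.87], [-65.8, 70.77], [-126.05, 130.52], [-82.76, 87.17], [-180, 180]. Speed limits (degrees/s): [127.2, 127.2, 147.25, 180, 180, 180].

### API

Orientations are given as [roll, pitch, yaw] about the fixed x, y, z axes, in that order (R = Rz(yaw) Ry(pitch) Rx(roll)).
In Python, from workcell import bot gives the robot as it stands.
- The arm moves only by the tool play_rows, never from a script. Its argument "targets" is a list of rows, each an object of numbers: "fingers": the gripper command: -1 is shut, 1 is fully open, values between are in proportion; "x", "y", "z": the shift along the tool's x, y, z in m; "wx", "wy", "wz": the turn, a rotation vector about the tool's x, y, z in degrees. In form: [{"fingers": .., "x": .., "y": .., "z": .., "wx": .., "wy": .., "wz": ..}, ...]. A call has 1 to 20 rows; each row is the pose to reach, as a shift and turn from the pose commanded when the call began, along the tool's axes at that moment; what a row does not reach only later rows make up. A row lasts 1/12 s, in which the tool goes at most 41.7 mm and 7.16 degrees, less where a joint would pass 70% of its speed; a pose out of reach is approached as far as the arm can. A call with a gripper value outside its range is refused whole. The fingers move at their own pace and stop on an object; "grip_force" is the grip in N (left out, the last holds). Time passes only in rows, so rows that repeat a pose let the fingers close. It gives the time, the measured TCP pose, the force and the opening at its end, in the units of the state.
- bot.get_obs(): the state, without advancing time (a new reading comes with each control period).
- bot.camera(name): name is "scene" or "top" or "wrist"; returns (picture, depth): 480x640x3 uint8, blue, green, red; 480x640 float32, m along the optical axis (not along the pixel's ray), 0 where there is no reading.
- bot.get_calibration(name): a dict with "fx", "fy", "cx", "cy" (pixels), "camera_from_world" (4x4, takes a point from world to camera coordinates). Camera axes: x right, y down, z forward; pixel columns grow to the right and rows downward; lengths in m; the calibration is good to about 2 mm. A picture is of the moment at which its call begins: read the wrist's pose just before it. get_calibration takes no time and is no camera call; for the wrist camera it gives the pose at the moment of the call.
- bot.job_done(): hands the job in, once; it reports no verdict.
Trained networks look in the newest picture that a camera, given by its name, has taken for a name from the list of things; names that differ only in an ending like _2 or _b are one class to them, and where a whole thing is asked for, a point or a joint stands for the part that bears it (a point fixed in the world has none). Each returns a list of dicts, best first, with "confidence" (0 to 1); they miss things now and then, are a little off and sometimes report something else, mostly with a low value. They report only what shows in the picture. A call takes as long as a camera call. They do not tell look-alikes from the thing itself.
- bot.look_for(query, camera): "extent" ([left, top, right, bottom] in pixels, round what is visible of it).
- bot.outline_of(query, camera): "region" (480x640 bool, what is visible of it) and "extent" ([left, top, right, bottom] in pixels, round what is visible of it).
- bot.place_of(query, camera): "point" ([row, column] in pixels: a listed point, or the origin of a listed thing).
The state is a dict: "time": time; "q": joint angles; "qd": joint speeds; "joint_efforts": joint torques, N m; "ee_pos": TCP position; "tcp_rot": TCP orientation; "wrist_force": force on the tool from outside, world axes, zero at the start; "torque": the same for the moment, N m; "opening": finger opening in m.
Only numpy, scipy, OpenCV 4.12 (cv2) and the standard library are available. Lean on these libraries where they do the work, as an engineer would, in place of code of your own. Each camera call takes 0.05 s, during which the arm holds its last target.

## Working session

There is one attempt and no reset: what is moved stays moved. The work goes in short steps, Python scripts to look and compute and a tool call to move; the robot and the scene stay as the last step left them, time stands still between calls to the robot, and variables do not carry over. Pictures are saved under pics/ and viewed, and the job is handed in when it is done.

Besides the shell and the picture viewer there is one more tool, called after "Request:" by a JSON object that holds its "method" and its "body". play_rows: Moves the arm, as the interface text tells. Its arguments: {"type":"object","properties":{"targets":{"type":"array","items":{"type":"object","properties":{"fingers":{"type":"number"},"x":{"type":"number"},"y":{"type":"number"},"z":{"type":"number"},"wx":{"type":"number"},"wy":{"type":"number"},"wz":{"type":"number"}}}},"grip_force":{"type":"number"}},"required":["targets"]}

```bash
ls; mkdir -p pics; cat > h.py <<'E'
import numpy as np, cv2
from scipy.spatial.transform import Rotation as R
from workcell import bot
def cal(n):
    c=bot.get_calibration(n); K=np.array([[c['fx'],0,c['cx']],[0,c['fy'],c['cy']],[0,0,1]]); return K,np.array(c['camera_from_world'])
def px2w(n,u,v,d):
    K,T=cal(n); p=np.linalg.inv(K)@np.array([u,v,1.])*d
    return (np.linalg.inv(T)@np.append(p,1))[:3]
def px2plane(n,u,v,z):
    K,T=cal(n); Ti=np.linalg.inv(T); o=Ti[:3,3]; d=Ti[:3,:3]@(np.linalg.inv(K)@np.array([u,v,1.]))
    return o+d*(z-o[2])/d[2]
def w2px(n,p):
    K,T=cal(n); q=T[:3,:3]@np.asarray(p)+T[:3,3]; q=K@q; return q[:2]/q[2]
def cloud(n,depth):
    K,T=cal(n); v,u=np.mgrid[0:480,0:640]; P=np.stack([(u-K[0,2])/K[0,0]*depth,(v-K[1,2])/K[1,1]*depth,depth],-1)
    Ti=np.linalg.inv(T); return P@Ti[:3,:3].T+Ti[:3,3]
E
python3 - <<'E'
from h import *
print(bot.get_obs())
for n in ['top','scene','wrist']:
    im,d=bot.camera(n); cv2.imwrite(f'pics/{n}0.png',im); np.save(f'{n}0.npy',d)
    for q in ['pry_lever','cover','analyser','tray']:
        print(n,q,[(np.round(r['extent']).tolist(),round(r['confidence'],2)) for r in bot.look_for(q,n)])
    K,T=cal(n); print(K.tolist(), np.linalg.inv(T)[:3,3].round(3))
E
```

```text
pics
{'time': 0.0, 'q': array([ 6.62328713e+01,  5.00939276e+00,  1.00343506e+01,  9.50996611e+01,
       -4.42201760e-04,  8.99985533e+01]), 'qd': array([-0.14267665, -0.0323127 , -0.04493942,  0.03898008,  0.04101921,
        0.01890908]), 'joint_efforts': array([ 1.36825511e-03, -5.20382881e+01,  4.64807868e+01,  1.59941782e-02,
        8.52595008e-05, -3.45691689e-06]), 'ee_pos': array([0.22157501, 0.50315418, 0.24159852]), 'tcp_rot': array([-1.79925297e+02,  4.40315095e-04,  1.56234319e+02]), 'wrist_force': array([-0.84845899,  0.32215526, -0.36103938]), 'torque': array([-0.01609483, -0.00106639,  0.00257474]), 'opening': 0.08514498689315741}
top pry_lever [([374.0, 343.0, 457.0, 375.0], 0.77), ([333.0, 200.0, 358.0, 278.0], 0.7), ([411.0, 207.0, 490.0, 300.0], 0.26)]
top cover [([216.0, 295.0, 263.0, 342.0], 0.88), ([214.0, 202.0, 266.0, 233.0], 0.87)]
top analyser [([134.0, 162.0, 288.0, 269.0], 0.83)]
top tray [([412.0, 206.0, 489.0, 300.0], 0.94)]
[[444.89544011232056, 0.0, 319.0995397330489], [0.0, 444.89544011232056, 241.19925325849985], [0.0, 0.0, 1.0]] [ 0.444 -0.034  1.018]
scene pry_lever [([137.0, 219.0, 221.0, 241.0], 0.69), ([280.0, 247.0, 315.0, 315.0], 0.67)]
scene cover [([320.0, 188.0, 368.0, 211.0], 0.94), ([372.0, 212.0, 426.0, 243.0], 0.82)]
scene analyser [([340.0, 174.0, 512.0, 297.0], 0.87)]
scene tray [([128.0, 270.0, 242.0, 374.0], 0.61)]
[[605.3095526492882, 0.0, 324.76748582972033], [0.0, 605.3095526492882, 252.1412600128993], [0.0, 0.0, 1.0]] [ 1.284 -0.532  0.923]
wrist pry_lever []
wrist cover [([90.0, 443.0, 123.0, 452.0], 0.66)]
wrist analyser []
wrist tray []
[[370.3311729252195, 0.0, 324.1744000884546], [0.0, 370.3311729252195, 238.66417992889112], [0.0, 0.0, 1.0]] [0.159 0.532 0.374]
```

View pics/top0.png

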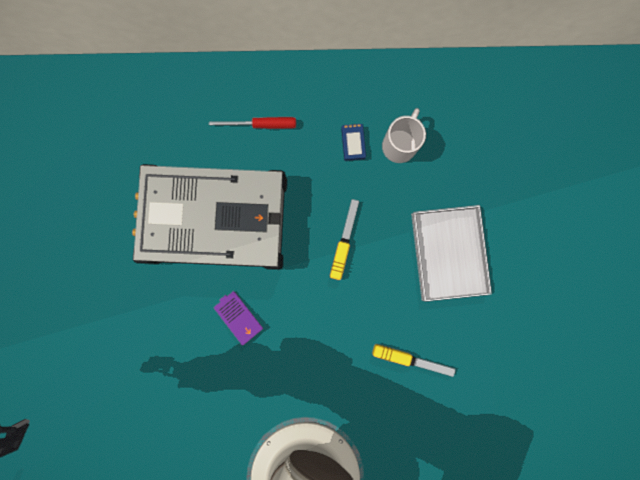

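View pics/scene0.png

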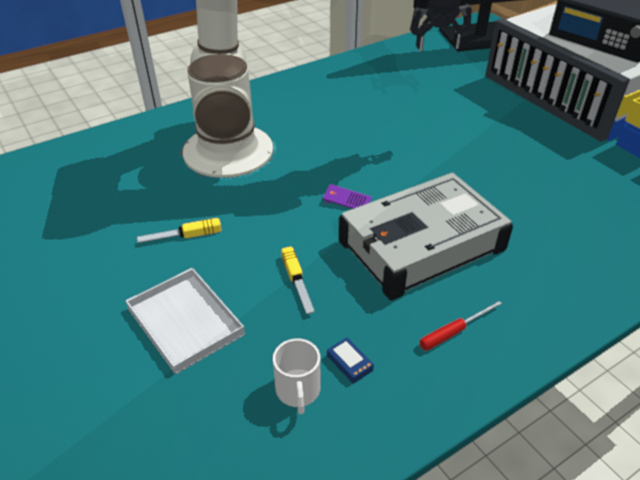

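```bash
python3 - <<'E'
from h import *
K,T=cal('top'); print(T.round(3))
for u,v,z in [(374,358,.013),(457,358,.013),(345,200,.013),(345,278,.013),(450,253,.0),(240,217,.085),(211,215,0.085)]: print(u,v,px2plane('top',u,v,z).round(3))
im=cv2.imread('pics/top0.png'); 
cv2.imwrite('pics/topcrop.png',cv2.resize(im[150:390,120:500],None,fx=2.1,fy=2.1,interpolation=cv2.INTER_CUBIC))
E
```

```text
[[-0.02  -1.     0.005 -0.03 ]
 [-0.997  0.02  -0.076  0.52 ]
 [ 0.075 -0.007 -0.997  0.981]
 [ 0.     0.     0.     1.   ]]
374 358 [ 0.257 -0.158  0.013]
457 358 [ 0.253 -0.342  0.013]
345 200 [ 0.613 -0.102  0.013]
345 278 [ 0.436 -0.097  0.013]
450 253 [ 0.488 -0.341  0.   ]
240 217 [0.569 0.125 0.085]
211 215 [0.575 0.187 0.085]
```

View pics/topcrop.png

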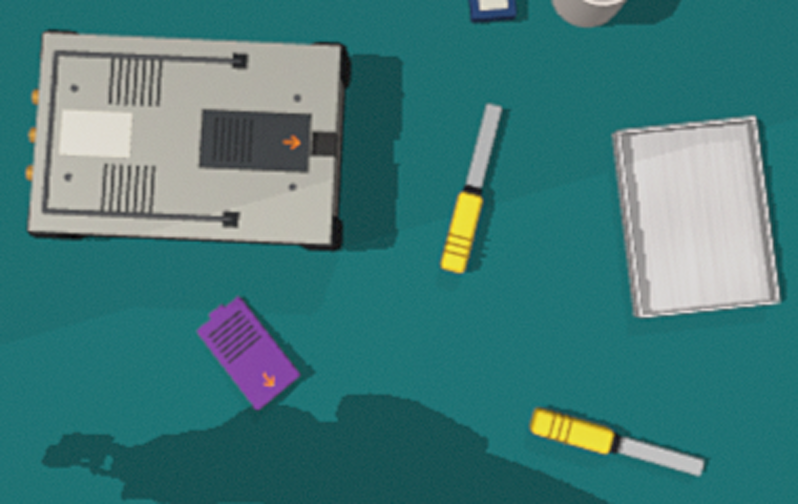

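```bash
python3 - <<'E'
from h import *
im,d=bot.camera('top')
Z=dict(pry_lever=0.013,lever_tip=.013,lever_grip=.026,analyser=.085,bay=.085,pry_slot=.075,cover_latch=.085,cover_far=.085,tray=.003)
for q,z in Z.items():
    for r in bot.place_of(q,'top')[:3]:
        v,u=r['point']; print(q,round(r['confidence'],2),(round(u),round(v)),px2plane('top',u,v,z).round(4))
P=cloud('top',d)
# analyser top
m=(abs(P[...,2]-.085)<.004)&(d>0)
m=cv2.morphologyEx(m.astype(np.uint8),cv2.MORPH_OPEN,np.ones((3,3)))
n,l,s,c=cv2.connectedComponentsWithStats(m); 
for i in range(1,n):
    if s[i,4]>2000:
        p=P[l==i][:,:2].astype(np.float32); print('analyser',s[i],cv2.minAreaRect(p),p.min(0),p.max(0))
o=bot.outline_of('tray','top')[0]['region']
p=P[o&(d>0)]; print('tray',cv2.minAreaRect(p[:,:2].astype(np.float32)))
m=o&(P[...,2]>.018); print(m.sum(), cv2.minAreaRect(P[m][:,:2].astype(np.float32)))
for r in bot.outline_of('pry_lever','top'):
    o=r['region']&(P[...,2]>.006); p=P[o]; print('lev',r['extent'],cv2.minAreaRect(p[:,:2].astype(np.float32)))
K,T=cal('wrist'); Ti=np.linalg.inv(T); o=bot.get_obs(); Rt=R.from_euler('xyz',o['tcp_rot'],degrees=True).as_matrix()
print('wristcam in tool',(Rt.T@Ti[:3,:3]).round(3),Rt.T@(Ti[:3,3]-o['ee_pos']))
E
```

```text
pry_lever 0.91 (410, 357) [ 0.2576 -0.2388  0.013 ]
pry_lever 0.63 (344, 241) [ 0.5188 -0.0966  0.013 ]
lever_tip 0.95 (354, 200) [ 0.6135 -0.1236  0.013 ]
lever_tip 0.63 (456, 372) [ 0.2221 -0.3378  0.013 ]
lever_grip 0.77 (400, 359) [ 0.2558 -0.2136  0.026 ]
lever_grip 0.59 (343, 251) [ 0.4968 -0.0939  0.026 ]
lever_grip 0.54 (280, 219) [0.5709 0.047  0.026 ]
analyser 0.98 (218, 218) [0.5686 0.1716 0.085 ]
bay 0.7 (239, 216) [0.5724 0.1267 0.085 ]
pry_slot 0.6 (282, 220) [0.5634 0.0386 0.075 ]
pry_slot 0.47 (401, 146) [ 0.7186 -0.2224  0.075 ]
cover_latch 0.86 (268, 218) [0.5649 0.0658 0.085 ]
cover_latch 0.86 (251, 338) [0.3169 0.1049 0.085 ]
cover_far 0.89 (211, 213) [0.5783 0.1859 0.085 ]
cover_far 0.57 (222, 298) [0.4    0.1636 0.085 ]
cover_far 0.17 (345, 243) [ 0.5094 -0.0941  0.085 ]
tray 0.88 (446, 252) [ 0.4908 -0.33    0.003 ]
analyser [  134   166   148   100 12817] ((0.5742477178573608, 0.19242876768112183), (0.30086156725883484, 0.20039813220500946), 86.29985046386719) [0.46648234 0.0374764 ] [0.6825486  0.34848356]
tray ((0.48892009258270264, -0.3430311679840088), (0.2031039595603943, 0.1625344455242157), 5.171578407287598)
579 ((0.47716665267944336, -0.22294427454471588), (0.19998404383659363, 0.3825407922267914), 4.9399309158325195)
lev [374.6, 344.9, 455.7, 374.6] ((0.306068480014801, -0.1630459725856781), (0.37126463651657104, 0.07154785096645355), 54.029483795166016)
lev [331.2, 201.9, 356.8, 279.6] ((0.5169360041618347, -0.09957511723041534), (0.05078650638461113, 0.18963246047496796), 62.93611526489258)
wristcam in tool [[ 0.001 -0.963 -0.27 ]
 [ 1.     0.001  0.   ]
 [ 0.    -0.27   0.963]] [ 0.06888939  0.00065295 -0.1312943 ]
```

```bash
cat >> h.py <<'E'
def pose():
    o=bot.get_obs(); return np.array(o['ee_pos']),R.from_euler('xyz',o['tcp_rot'],degrees=True)
def row(p,yaw,tilt=0,start=None):
    # tool down with yaw; tilt = rotation about tool y (deg); prints row from current pose
    p0,r0=start or pose(); r1=R.from_euler('xyz',[180,0,yaw],degrees=True)*R.from_euler('y',tilt,degrees=True)
    s=r0.inv().apply(np.array(p)-p0); w=(r0.inv()*r1).as_rotvec(degrees=True)
    print('ROW xyz',s.round(4),'w',w.round(2),'rows',np.ceil(max(np.linalg.norm(s)/.0417,np.linalg.norm(w)/7.16)))
E
python3 - <<'E'
from h import *
row([.565,.03,.26],86)
E
```

```text
ROW xyz [-0.505  -0.2948 -0.0177] w [-0.    0.   70.23] rows 15.0
```

Request:
{"method": "play_rows", "body": {"targets": [{"fingers":1,"x":-0.1,"y":-0.06,"z":-0.0177,"wx":0,"wy":0,"wz":14},{"fingers":1,"x":-0.505,"y":-0.295,"z":-0.018,"wx":0,"wy":0,"wz":70.2},{"fingers":1,"x":-0.505,"y":-0.295,"z":-0.018,"wx":0,"wy":0,"wz":70.2},{"fingers":1,"x":-0.505,"y":-0.295,"z":-0.018,"wx":0,"wy":0,"wz":70.2},{"fingers":1,"x":-0.505,"y":-0.295,"z":-0.018,"wx":0,"wy":0,"wz":70.2},{"fingers":1,"x":-0.505,"y":-0.295,"z":-0.018,"wx":0,"wy":0,"wz":70.2},{"fingers":1,"x":-0.505,"y":-0.295,"z":-0.018,"wx":0,"wy":0,"wz":70.2},{"fingers":1,"x":-0.505,"y":-0.295,"z":-0.018,"wx":0,"wy":0,"wz":70.2},{"fingers":1,"x":-0.505,"y":-0.295,"z":-0.018,"wx":0,"wy":0,"wz":70.2},{"fingers":1,"x":-0.505,"y":-0.295,"z":-0.018,"wx":0,"wy":0,"wz":70.2},{"fingers":1,"x":-0.505,"y":-0.295,"z":-0.018,"wx":0,"wy":0,"wz":70.2},{"fingers":1,"x":-0.505,"y":-0.295,"z":-0.018,"wx":0,"wy":0,"wz":70.2},{"fingers":1,"x":-0.505,"y":-0.295,"z":-0.018,"wx":0,"wy":0,"wz":70.2},{"fingers":1,"x":-0.505,"y":-0.295,"z":-0.018,"wx":0,"wy":0,"wz":70.2},{"fingers":1,"x":-0.505,"y":-0.295,"z":-0.018,"wx":0,"wy":0,"wz":70.2},{"fingers":1,"x":-0.505,"y":-0.295,"z":-0.018,"wx":0,"wy":0,"wz":70.2},{"fingers":1,"x":-0.505,"y":-0.295,"z":-0.018,"wx":0,"wy":0,"wz":70.2},{"fingers":1,"x":-0.505,"y":-0.295,"z":-0.018,"wx":0,"wy":0,"wz":70.2}]}}

```text
time: 2.85
ee_pos: [0.5644, 0.0308, 0.2605]
tcp_rot: [180.0, -0.0, 86.1]
wrist_force: [-0.5, 0.8, 0.5]
opening: 0.0853
```

```bash
python3 - <<'E'
from h import *
p,r=pose(); print(p,r.as_euler('xyz',degrees=True), bot.get_obs()['qd'].round(1))
im,d=bot.camera('wrist'); cv2.imwrite('pics/w1.png',im); np.save('w1.npy',d)
for q,z in dict(pry_slot=.075,cover_latch=.085,cover_far=.085,bay=.085,analyser=.085).items():
    for rr in bot.place_of(q,'wrist')[:2]:
        v,u=rr['point']; print(q,round(rr['confidence'],2),(round(u),round(v)),px2plane('wrist',u,v,z).round(4))
E
```

```text
[0.56441798 0.03079301 0.26052932] [ 1.79996752e+02 -1.32155473e-02  8.60905150e+01] [ 0.6 -0.5 -0.1 -0.  -0.1 -0.2]
pry_slot 0.68 (325, 203) [0.5655 0.0432 0.075 ]
cover_latch 0.89 (325, 175) [0.5673 0.0686 0.085 ]
cover_latch 0.71 (60, 142) [0.3575 0.1081 0.085 ]
cover_far 0.92 (136, 68) [0.4292 0.1586 0.085 ]
cover_far 0.71 (324, 27) [0.5738 0.1767 0.085 ]
analyser 0.66 (324, 30) [0.5738 0.1741 0.085 ]
```

View pics/w1.png

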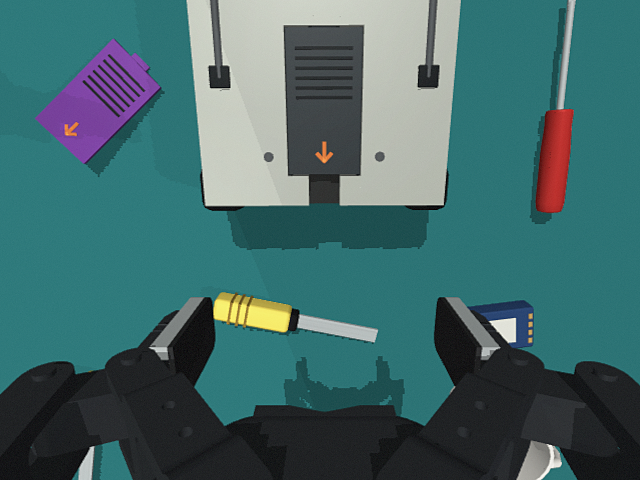

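```bash
python3 - <<'E'
from h import *
im=cv2.imread('pics/w1.png'); d=np.load('w1.npy')
for name,pts,z in [('endedge',[(215,206.5),(300,206.5),(350,206.5),(435,207)],.085),('cover',[(288,175),(361,176),(285,26),(363,27)],.085),('slotin',[(310,175.5),(340,176)],.085)]:
    for u,v in pts: print(name,(u,v),px2plane('wrist',u,v,z).round(4))
g=cv2.cvtColor(im,cv2.COLOR_BGR2GRAY)
print('dark row190',g[190,300:350]); print('row100',g[100,278:372]); print('col 260',g[198:214,260])
hsv=cv2.cvtColor(im,cv2.COLOR_BGR2HSV)
P=cloud('wrist',d)
y=cv2.inRange(hsv,(20,120,120),(35,255,255)); y[:250]=0;y[350:]=0
s=(hsv[...,1]<60)&(hsv[...,2]>110); s[:305]=False; s[350:]=False; s[:,:290]=False; s[:,385:]=False
q=s&(abs(P[...,2]-.0145)<.02); print('steel',q.sum()); 
for nm,m,zz in (('handle',y>0,.026),('steel',q,.0145)):
    v,u=np.nonzero(m); W=np.array([px2plane('wrist',a,b,zz) for a,b in zip(u,v)])[:,:2].astype(np.float32); print(nm,len(u),cv2.minAreaRect(W), 'z',np.median(P[m][:,2]))
    print(cv2.boxPoints(cv2.minAreaRect(W)).round(4).tolist())
for nm in ('pry_lever','lever_tip','lever_grip'):
    for rr in bot.place_of(nm,'wrist')[:2]:
        v,u=rr['point']; print(nm,round(rr['confidence'],2),(round(u),round(v)),px2plane('wrist',u,v,.026 if 'grip' in nm else .013).round(4))
m=(abs(P[...,2]-.085)<.03); print('top z',np.median(P[230-100:180,230:280,2]), 'bench z',np.median(P[230:260,480:560,2]))
cv2.imwrite('pics/w1crop.png',cv2.resize(im[270:370,190:400],None,fx=3.5,fy=3.5,interpolation=cv2.INTER_CUBIC))
E
```

```text
endedge (215, 206.5) [0.4738 0.0478 0.085 ]
endedge (300, 206.5) [0.5451 0.043  0.085 ]
endedge (350, 206.5) [0.587  0.0402 0.085 ]
endedge (435, 207) [0.6583 0.035  0.085 ]
cover (288, 175) [0.5374 0.0698 0.085 ]
cover (361, 176) [0.5972 0.065  0.085 ]
cover (285, 26) [0.5454 0.179  0.085 ]
cover (363, 27) [0.603  0.1745 0.085 ]
slotin (310, 175.5) [0.5554 0.0682 0.085 ]
slotin (340, 176) [0.58   0.0662 0.085 ]
dark row190 [187 187 189 188 188 187 187 194 172  34  35  49  52  52  51  51  48  50
  51  49  51  51  49  50  49  52  49  51  53  51  51  50  49  50  47  48
  52  46  44 103 180 190 188 185 184 186 184 185 185 185]
row100 [195 192 193 195 194 196 203 179  33  60  74  70  67  71  72  72  70  72
  71  68  72  68  72  71  70  74  70  71  72  71  70  71  71  71  72  69
  71  73  70  73  71  72  72  72  72  72  69  70  71  71  71  69  72  73
  70  73  72  72  71  72  70  70  69  71  68  71  69  69  66  70  71  71
  69  69  68  70  70  68  68  70  68  67  59  54 136 204 191 189 192 190
 191 189 190 193]
col 260 [203 199 202 200 202 201 208 183  84  58  60  66  65  65  65  66]
steel 1114
handle 2092 ((0.6106249690055847, -0.09930312633514404), (0.04136878624558449, 0.3512323498725891), 81.85302734375) z 0.025055727149292828
[[0.43380001187324524, -0.09489999711513519], [0.781499981880188, -0.14470000565052032], [0.7874000072479248, -0.10369999706745148], [0.43970000743865967, -0.05389999970793724]]Traceback (most recent call last):
  File "<stdin>", line 13, in <module>
  File "h.py", line 10, in px2plane
    K,T=cal(n); Ti=np.linalg.inv(T); o=Ti[:3,3]; d=Ti[:3,:3]@(np.linalg.inv(K)@np.array([u,v,1.]))
        ~~~^^^
  File "h.py", line 5, in cal
    c=bot.get_calibration(n); K=np.array([[c['fx'],0,c['cx']],[0,c['fy'],c['cy']],[0,0,1]]); return K,np.array(c['camera_from_world'])
ValueError: time passes only in moves, steps and waits
```

```bash
sed -i 's/^def cal(n):/import functools\n@functools.lru_cache(None)\ndef cal(n):/' h.py
python3 - <<'E'
from h import *
im=cv2.imread('pics/w1.png'); d=np.load('w1.npy')
hsv=cv2.cvtColor(im,cv2.COLOR_BGR2HSV)
P=cloud('wrist',d)
y=cv2.inRange(hsv,(20,120,120),(35,255,255)); y[:285]=0;y[350:]=0; y[:,:205]=0; y[:,300:]=0
s=(hsv[...,1]<60)&(hsv[...,2]>110); s[:305]=False; s[350:]=False; s[:,:290]=False; s[:,385:]=False
for nm,m,zz in (('handle',y>0,.026),('steel',s,.0145)):
    v,u=np.nonzero(m); W=np.array([px2plane('wrist',a,b,zz) for a,b in zip(u,v)])[:,:2].astype(np.float32); print(nm,len(u),cv2.minAreaRect(W), 'z',np.median(P[m][:,2]))
    print(cv2.boxPoints(cv2.minAreaRect(W)).round(4).tolist())
for nm in ('pry_lever','lever_tip','lever_grip'):
    for rr in bot.place_of(nm,'wrist')[:2]:
        v,u=rr['point']; print(nm,round(rr['confidence'],2),(round(u),round(v)),px2plane('wrist',u,v,.026 if 'grip' in nm else .013).round(4))
print('top z',np.median(P[130:180,230:260,2]), 'bench z',np.median(P[230:260,480:560,2]))
cv2.imwrite('pics/w1crop.png',cv2.resize(im[270:370,190:400],None,fx=3.5,fy=3.5,interpolation=cv2.INTER_CUBIC))
E
```

```text
handle 2068 ((0.4779898226261139, -0.08101761341094971), (0.03643510863184929, 0.08336266130208969), 74.87569427490234) z 0.02507313710994094
[[0.43299999833106995, -0.0877000018954277], [0.5134999752044678, -0.10949999839067459], [0.5230000019073486, -0.07429999858140945], [0.4424999952316284, -0.05260000005364418]]
steel 1119 ((0.5699170827865601, -0.11201968789100647), (0.017694640904664993, 0.0912548080086708), 74.16893005371094) z 0.014284171540671464
[[0.5235999822616577, -0.10809999704360962], [0.6114000082015991, -0.13300000131130219], [0.6161999702453613, -0.11599999666213989], [0.5284000039100647, -0.09109999984502792]]
pry_lever 0.62 (292, 313) [ 0.5197 -0.0904  0.013 ]
lever_tip 0.68 (371, 336) [ 0.6079 -0.1257  0.013 ]
lever_grip 0.88 (271, 316) [ 0.4986 -0.0866  0.026 ]
top z 0.08467563065136449 bench z -0.00010781273164328642
```

View pics/w1crop.png

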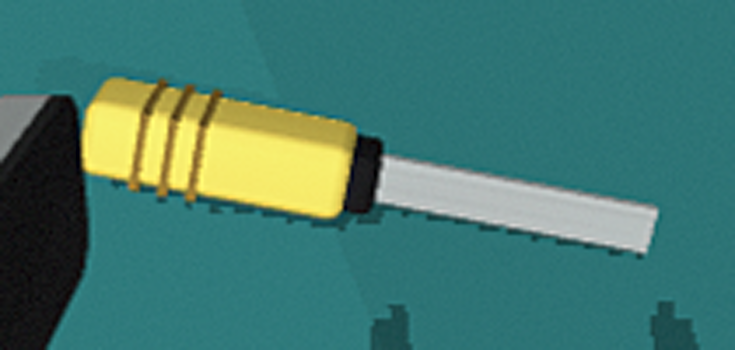

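```bash
python3 - <<'E'
from h import *
row([.4984,-.0918,.10],-15.8)
row([.4984,-.0918,.013],-15.8)
E
```

```text
ROW xyz [-0.1262 -0.0579  0.1604] w [ 1.0000e-02 -1.0000e-02  1.0186e+02] rows 15.0
ROW xyz [-0.1262 -0.058   0.2474] w [ 1.0000e-02 -1.0000e-02  1.0186e+02] rows 15.0
```

Request:
{"method": "play_rows", "body": {"targets": [{"fingers":1,"x":-0.126,"y":-0.058,"z":0.1,"wz":101.9},{"fingers":1,"x":-0.126,"y":-0.058,"z":0.1,"wz":101.9},{"fingers":1,"x":-0.126,"y":-0.058,"z":0.1,"wz":101.9},{"fingers":1,"x":-0.126,"y":-0.058,"z":0.1,"wz":101.9},{"fingers":1,"x":-0.126,"y":-0.058,"z":0.1,"wz":101.9},{"fingers":1,"x":-0.126,"y":-0.058,"z":0.1,"wz":101.9},{"fingers":1,"x":-0.126,"y":-0.058,"z":0.1,"wz":101.9},{"fingers":1,"x":-0.126,"y":-0.058,"z":0.1,"wz":101.9},{"fingers":1,"x":-0.126,"y":-0.058,"z":0.1,"wz":101.9},{"fingers":1,"x":-0.126,"y":-0.058,"z":0.1,"wz":101.9},{"fingers":1,"x":-0.126,"y":-0.058,"z":0.1,"wz":101.9},{"fingers":1,"x":-0.126,"y":-0.058,"z":0.1,"wz":101.9},{"fingers":1,"x":-0.126,"y":-0.058,"z":0.12,"wz":101.9},{"fingers":1,"x":-0.126,"y":-0.058,"z":0.14,"wz":101.9},{"fingers":1,"x":-0.126,"y":-0.058,"z":0.16,"wz":101.9},{"fingers":1,"x":-0.126,"y":-0.058,"z":0.16,"wz":101.9},{"fingers":1,"x":-0.126,"y":-0.058,"z":0.16,"wz":101.9}]}}

```text
$.targets[0]: bad value
```

```bash
python3 - <<'E'
from h import *
p,r=pose(); print(p,r.as_euler('xyz',degrees=True))
im,d=bot.camera('wrist'); cv2.imwrite('pics/w2.png',im)
row([.4984,-.0918,.013],-15.8)
print([ (w2px('wrist',a)).round() for a in ([.4984,-.0918,.026],[.5176,-.0973,.0145],[.6138,-.1245,.0145])])
E
```

```text
[0.56484612 0.03015172 0.26038454] [ 1.79989630e+02 -1.32991757e-03  8.60607751e+01]
ROW xyz [-0.1262 -0.0579  0.2473] w [ 0.0000e+00 -1.0000e-02  1.0185e+02] rows 15.0
[array([271., 320.]), array([290., 319.]), array([376., 335.])]
```

View pics/w2.png

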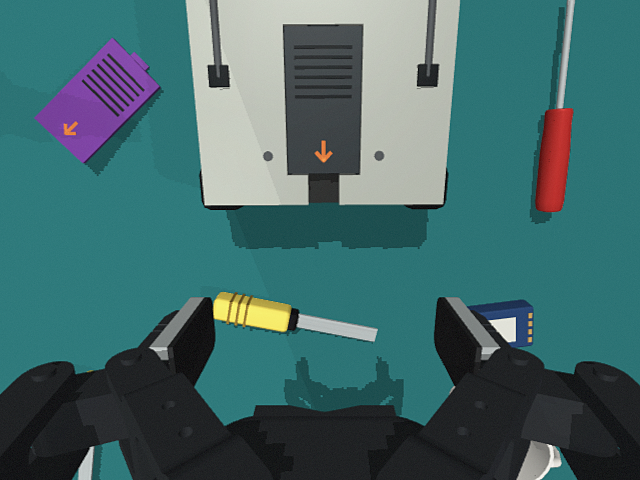

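Request:
{"method": "play_rows", "body": {"targets": [{"fingers":1,"x":-0.126,"y":-0.058,"z":0.1,"wx":0,"wy":0,"wz":101.9},{"fingers":1,"x":-0.126,"y":-0.058,"z":0.1,"wx":0,"wy":0,"wz":101.9},{"fingers":1,"x":-0.126,"y":-0.058,"z":0.1,"wx":0,"wy":0,"wz":101.9},{"fingers":1,"x":-0.126,"y":-0.058,"z":0.1,"wx":0,"wy":0,"wz":101.9},{"fingers":1,"x":-0.126,"y":-0.058,"z":0.1,"wx":0,"wy":0,"wz":101.9},{"fingers":1,"x":-0.126,"y":-0.058,"z":0.1,"wx":0,"wy":0,"wz":101.9},{"fingers":1,"x":-0.126,"y":-0.058,"z":0.1,"wx":0,"wy":0,"wz":101.9},{"fingers":1,"x":-0.126,"y":-0.058,"z":0.1,"wx":0,"wy":0,"wz":101.9},{"fingers":1,"x":-0.126,"y":-0.058,"z":0.1,"wx":0,"wy":0,"wz":101.9},{"fingers":1,"x":-0.126,"y":-0.058,"z":0.1,"wx":0,"wy":0,"wz":101.9},{"fingers":1,"x":-0.126,"y":-0.058,"z":0.1,"wx":0,"wy":0,"wz":101.9},{"fingers":1,"x":-0.126,"y":-0.058,"z":0.1,"wx":0,"wy":0,"wz":101.9},{"fingers":1,"x":-0.126,"y":-0.058,"z":0.12,"wx":0,"wy":0,"wz":101.9},{"fingers":1,"x":-0.126,"y":-0.058,"z":0.14,"wx":0,"wy":0,"wz":101.9},{"fingers":1,"x":-0.126,"y":-0.058,"z":0.16,"wx":0,"wy":0,"wz":101.9},{"fingers":1,"x":-0.126,"y":-0.058,"z":0.16,"wx":0,"wy":0,"wz":101.9},{"fingers":1,"x":-0.126,"y":-0.058,"z":0.16,"wx":0,"wy":0,"wz":101.9}]}}

```text
time: 4.77
ee_pos: [0.4916, -0.1164, 0.0999]
tcp_rot: [-178.9, 0.1, -13.9]
wrist_force: [-0.3, -0.5, 0.4]
opening: 0.0852
```

```bash
python3 - <<'E'
from h import *
p,r=pose(); print(p,r.as_euler('xyz',degrees=True))
im,d=bot.camera('wrist'); cv2.imwrite('pics/w3.png',im)
row([.4984,-.0918,.013],-15.8)
print([ (w2px('wrist',a)).round() for a in ([.4984,-.0918,.026],[.5176,-.0973,.0145],[.6138,-.1245,.0145])])
E
```

```text
[ 0.4916402  -0.11638105  0.09988346] [-1.78926531e+02  1.21318588e-01 -1.38551729e+01]
ROW xyz [-0.     -0.0235  0.0885] w [-1.07  0.03  1.98] rows 3.0
[array([285., 255.]), array([287., 218.]), array([289.,  33.])]
```

View pics/w3.png

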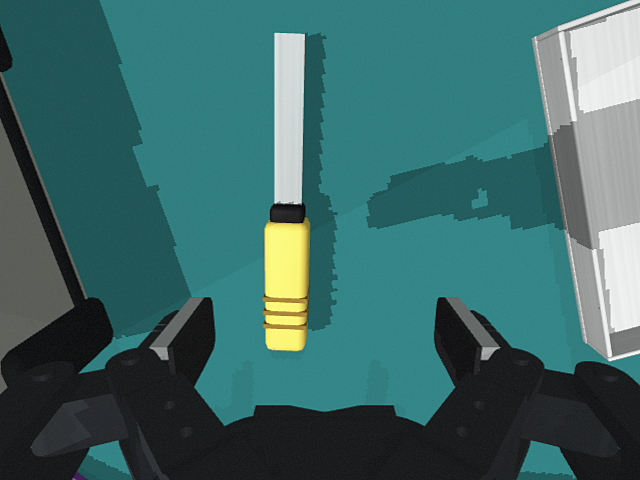

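```bash
python3 - <<'E'
from h import *
o=bot.get_obs(); print(o['qd'].round(1),o['q'].round(2))
p,r=pose(); print(p,r.as_euler('xyz',degrees=True))
row([.4984,-.0918,.05],-15.8)
E
```

```text
[ 0.6 -0.5  1.5 -0.   0.1 -0.1] [-13.86  -1.43 -12.11  79.33   1.07 179.96]
[ 0.49240406 -0.11624582  0.10103888] [-1.78926179e+02  9.42790972e-03 -1.38226156e+01]
ROW xyz [-0.     -0.0242  0.0515] w [-1.07  0.03  1.98] rows 2.0
```

Request:
{"method": "play_rows", "body": {"targets": [{"fingers":1,"x":0,"y":-0.024,"z":0,"wx":-1,"wy":0,"wz":-90},{"fingers":1,"x":0,"y":-0.024,"z":0,"wx":-1,"wy":0,"wz":-90},{"fingers":1,"x":0,"y":-0.024,"z":0,"wx":-1,"wy":0,"wz":-90},{"fingers":1,"x":0,"y":-0.024,"z":0,"wx":-1,"wy":0,"wz":-90},{"fingers":1,"x":0,"y":-0.024,"z":0,"wx":-1,"wy":0,"wz":-90},{"fingers":1,"x":0,"y":-0.024,"z":0,"wx":-1,"wy":0,"wz":-90},{"fingers":1,"x":0,"y":-0.024,"z":0,"wx":-1,"wy":0,"wz":-90},{"fingers":1,"x":0,"y":-0.024,"z":0,"wx":-1,"wy":0,"wz":-90},{"fingers":1,"x":0,"y":-0.024,"z":0,"wx":-1,"wy":0,"wz":-90},{"fingers":1,"x":0,"y":-0.024,"z":0,"wx":-1,"wy":0,"wz":-90},{"fingers":1,"x":0,"y":-0.024,"z":0,"wx":-1,"wy":0,"wz":-90},{"fingers":1,"x":0,"y":-0.024,"z":0,"wx":-1,"wy":0,"wz":-90},{"fingers":1,"x":0,"y":-0.024,"z":0,"wx":-1,"wy":0,"wz":-90}]}}

```text
time: 5.9
ee_pos: [0.499, -0.0925, 0.1027]
tcp_rot: [179.2, -0.4, 76.6]
wrist_force: [0.4, -0.3, -0.4]
opening: 0.0852
```

```bash
python3 - <<'E'
from h import *
o=bot.get_obs(); print(o['qd'].round(1),o['q'].round(2))
row([.4984,-.0918,.06],164.2)
row([.4984,-.0918,.013],164.2)
E
```

```text
[  0.1  -0.6  -0.6  -0.5  -0.1 -43.7] [-10.72  -2.04 -12.52  78.73   0.4   92.64]
ROW xyz [ 0.0002 -0.0014  0.0427] w [  0.95   0.24 -87.56] rows 13.0
ROW xyz [-0.0001 -0.002   0.0897] w [  0.95   0.24 -87.56] rows 13.0
```

Request:
{"method": "play_rows", "body": {"targets": [{"fingers":1,"x":0,"y":-0.0015,"z":0.04,"wx":0,"wy":0,"wz":-87.5},{"fingers":1,"x":0,"y":-0.0015,"z":0.04,"wx":0,"wy":0,"wz":-87.5},{"fingers":1,"x":0,"y":-0.0015,"z":0.04,"wx":0,"wy":0,"wz":-87.5},{"fingers":1,"x":0,"y":-0.0015,"z":0.04,"wx":0,"wy":0,"wz":-87.5},{"fingers":1,"x":0,"y":-0.0015,"z":0.04,"wx":0,"wy":0,"wz":-87.5},{"fingers":1,"x":0,"y":-0.0015,"z":0.04,"wx":0,"wy":0,"wz":-87.5},{"fingers":1,"x":0,"y":-0.0015,"z":0.04,"wx":0,"wy":0,"wz":-87.5},{"fingers":1,"x":0,"y":-0.0015,"z":0.04,"wx":0,"wy":0,"wz":-87.5},{"fingers":1,"x":0,"y":-0.0015,"z":0.04,"wx":0,"wy":0,"wz":-87.5},{"fingers":1,"x":0,"y":-0.0015,"z":0.04,"wx":0,"wy":0,"wz":-87.5},{"fingers":1,"x":0,"y":-0.0015,"z":0.04,"wx":0,"wy":0,"wz":-87.5},{"fingers":1,"x":0,"y":-0.0015,"z":0.04,"wx":0,"wy":0,"wz":-87.5},{"fingers":1,"x":0,"y":-0.0015,"z":0.04,"wx":0,"wy":0,"wz":-87.5},{"fingers":1,"x":0,"y":-0.0015,"z":0.04,"wx":0,"wy":0,"wz":-87.5},{"fingers":1,"x":0,"y":-0.0015,"z":0.04,"wx":0,"wy":0,"wz":-87.5}]}}

```text
time: 7.15
ee_pos: [0.4979, -0.0921, 0.0621]
tcp_rot: [179.5, 0.7, 163.6]
wrist_force: [1.4, 0.7, 0.0]
opening: 0.0852
```

```bash
python3 - <<'E'
from h import *
p,r=pose(); print(p,r.as_euler('xyz',degrees=True))
im,d=bot.camera('wrist'); cv2.imwrite('pics/w4.png',im)
row([.4984,-.0918,.013],164.2)
print([ (w2px('wrist',a)).round() for a in ([.4984,-.0918,.026],[.5176,-.0973,.0145],[.6138,-.1245,.0145])])
for nm in ('lever_grip','lever_tip'):
    for rr in bot.place_of(nm,'wrist')[:2]: v,u=rr['point']; print(nm,round(rr['confidence'],2),(round(u),round(v)),px2plane('wrist',u,v,.026 if 'grip' in nm else .013).round(4))
E
```

```text
[ 0.49789619 -0.09213354  0.06208872] [179.52301583   0.70364355 163.63313439]
ROW xyz [0.0001 0.0002 0.0488] w [ 0.47  0.69 -0.58] rows 2.0
[array([323., 282.]), array([323., 309.]), array([325., 458.])]
lever_grip 0.95 (322, 269) [ 0.4918 -0.0904  0.026 ]
```

View pics/w4.png

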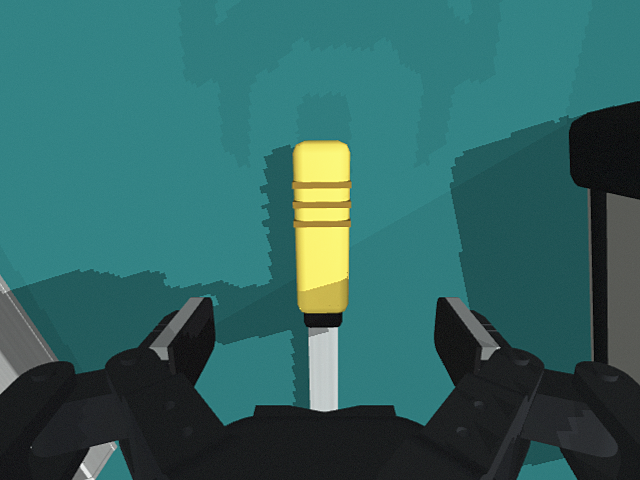

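Request:
{"method": "play_rows", "body": {"targets": [{"fingers":1,"x":0,"y":0,"z":0.025,"wx":0.5,"wy":0.7,"wz":-0.6},{"fingers":1,"x":0,"y":0,"z":0.044,"wx":0.5,"wy":0.7,"wz":-0.6},{"fingers":1,"x":0,"y":0,"z":0.049,"wx":0.5,"wy":0.7,"wz":-0.6},{"fingers":1,"x":0,"y":0,"z":0.049,"wx":0.5,"wy":0.7,"wz":-0.6},{"fingers":-1,"x":0,"y":0,"z":0.049,"wx":0.5,"wy":0.7,"wz":-0.6},{"fingers":-1,"x":0,"y":0,"z":0.049,"wx":0.5,"wy":0.7,"wz":-0.6},{"fingers":-1,"x":0,"y":0,"z":0.049,"wx":0.5,"wy":0.7,"wz":-0.6},{"fingers":-1,"x":0,"y":0,"z":0.049,"wx":0.5,"wy":0.7,"wz":-0.6},{"fingers":-1,"x":0,"y":0,"z":0.049,"wx":0.5,"wy":0.7,"wz":-0.6},{"fingers":-1,"x":0,"y":0,"z":0.049,"wx":0.5,"wy":0.7,"wz":-0.6},{"fingers":-1,"x":0,"y":0,"z":0.049,"wx":0.5,"wy":0.7,"wz":-0.6},{"fingers":-1,"x":0,"y":0,"z":0.049,"wx":0.5,"wy":0.7,"wz":-0.6}], "grip_force": 80}}

```text
time: 8.3
ee_pos: [0.4983, -0.0924, 0.0127]
tcp_rot: [-180.0, -0.0, 164.3]
wrist_force: [0.2, 0.1, 5.8]
opening: 0.0245
```

```bash
python3 - <<'E'
from h import *
o=bot.get_obs(); p,r=pose(); print(p,r.as_euler('xyz',degrees=True),o['q'].round(1),o['wrist_force'],o['opening'])
im,d=bot.camera('wrist'); cv2.imwrite('pics/w5.png',im)
E
```

```text
[ 0.49827761 -0.09237148  0.01270344] [-1.79974990e+02 -6.68928908e-03  1.64270594e+02] [-10.5   1.2 -19.5  69.4  -0.    5.2] [0.20930935 0.14265843 5.75826161] 0.02447971214513846
```

View pics/w5.png

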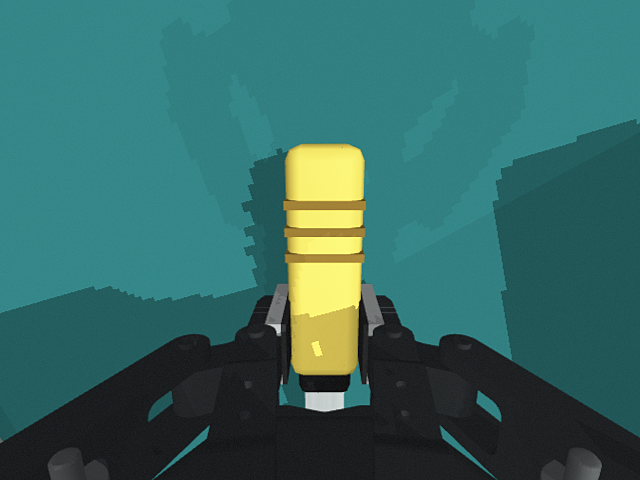

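```bash
cat >> h.py <<'E'
YA=86.2; ax=np.array([np.cos(np.radians(YA)),np.sin(np.radians(YA)),0]); LIP=np.array([.5657,.0414,.075])
E
python3 - <<'E'
from h import *
p=LIP+ax*(.015-.120); p[2]=.15
row(p,YA-180)
E
```

```text
ROW xyz [-0.0503  0.0442 -0.1373] w [-1.0000e-02 -3.0000e-02 -1.0193e+02] rows 15.0
```

Request:
{"method": "play_rows", "body": {"targets": [{"fingers":-1,"x":0,"y":0,"z":-0.03,"wx":0,"wy":0,"wz":0},{"fingers":-1,"x":0,"y":0,"z":-0.065,"wx":0,"wy":0,"wz":0},{"fingers":-1,"x":0,"y":0,"z":-0.1,"wx":0,"wy":0,"wz":-5},{"fingers":-1,"x":0,"y":0,"z":-0.137,"wx":0,"wy":0,"wz":-12},{"fingers":-1,"x":-0.05,"y":0.044,"z":-0.137,"wx":0,"wy":0,"wz":-101.9},{"fingers":-1,"x":-0.05,"y":0.044,"z":-0.137,"wx":0,"wy":0,"wz":-101.9},{"fingers":-1,"x":-0.05,"y":0.044,"z":-0.137,"wx":0,"wy":0,"wz":-101.9},{"fingers":-1,"x":-0.05,"y":0.044,"z":-0.137,"wx":0,"wy":0,"wz":-101.9},{"fingers":-1,"x":-0.05,"y":0.044,"z":-0.137,"wx":0,"wy":0,"wz":-101.9},{"fingers":-1,"x":-0.05,"y":0.044,"z":-0.137,"wx":0,"wy":0,"wz":-101.9},{"fingers":-1,"x":-0.05,"y":0.044,"z":-0.137,"wx":0,"wy":0,"wz":-101.9},{"fingers":-1,"x":-0.05,"y":0.044,"z":-0.137,"wx":0,"wy":0,"wz":-101.9},{"fingers":-1,"x":-0.05,"y":0.044,"z":-0.137,"wx":0,"wy":0,"wz":-101.9},{"fingers":-1,"x":-0.05,"y":0.044,"z":-0.137,"wx":0,"wy":0,"wz":-101.9},{"fingers":-1,"x":-0.05,"y":0.044,"z":-0.137,"wx":0,"wy":0,"wz":-101.9},{"fingers":-1,"x":-0.05,"y":0.044,"z":-0.137,"wx":0,"wy":0,"wz":-101.9},{"fingers":-1,"x":-0.05,"y":0.044,"z":-0.137,"wx":0,"wy":0,"wz":-101.9},{"fingers":-1,"x":-0.05,"y":0.044,"z":-0.137,"wx":0,"wy":0,"wz":-101.9},{"fingers":-1,"x":-0.05,"y":0.044,"z":-0.137,"wx":0,"wy":0,"wz":-101.9},{"fingers":-1,"x":-0.05,"y":0.044,"z":-0.137,"wx":0,"wy":0,"wz":-101.9}]}}

```text
time: 10.02
ee_pos: [0.5579, -0.0634, 0.1485]
tcp_rot: [179.9, -0.0, -94.0]
wrist_force: [0.5, -0.3, -2.1]
opening: 0.025
```

```bash
python3 - <<'E'
from h import *
o=bot.get_obs(); p,r=pose(); print(p,r.as_euler('xyz',degrees=True),o['q'].round(1),o['qd'].round(1),o['wrist_force'],o['opening'])
im,d=bot.camera('wrist'); cv2.imwrite('pics/w6.png',im)
row(LIP+ax*(.015-.120)+[0,0,.01],YA-180)
E
```

```text
[ 0.55792536 -0.0634134   0.14854544] [ 1.79885876e+02 -1.58142470e-02 -9.39732653e+01] [ -6.5   5.8   0.6  84.9  -0.  -92.5] [ 0.1  0.   0.  -0.1  0.1 -0.4] [ 0.48495234 -0.2775398  -2.06957158] 0.024951864605280684
ROW xyz [-0.0001 -0.0009  0.0636] w [ 0.11 -0.02 -0.15] rows 2.0
```

View pics/w6.png

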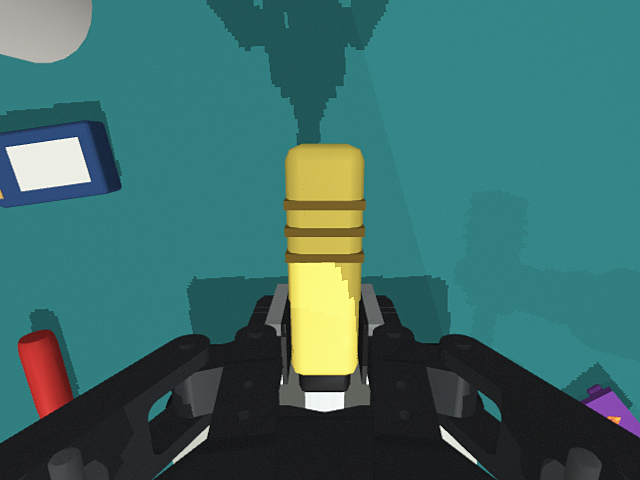

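```bash
python3 - <<'E'
from h import *
for n,(a,b,c,e) in dict(top=(190,290,240,340),scene=(140,340,250,450)).items():
    im,d=bot.camera(n); 
    cv2.imwrite(f'pics/{n}7.png',cv2.resize(im[a:b,c:e],None,fx=4 if n=='top' else 3,fy=4 if n=='top' else 3,interpolation=cv2.INTER_CUBIC))
p,r=pose(); tip=p-r.as_matrix()[:,0]*.12; print('tip',tip,'px',w2px('top',tip),w2px('scene',tip)); print('lip',w2px('top',LIP),w2px('scene',LIP))
E
```

```text
tip [0.56612524 0.0562788  0.14855457] px [269.64675802 213.67906003] [373.54709662 213.04607611]
lip [280.26233462 218.47545603] [365.58064541 242.877426  ]
```

View pics/top7.png

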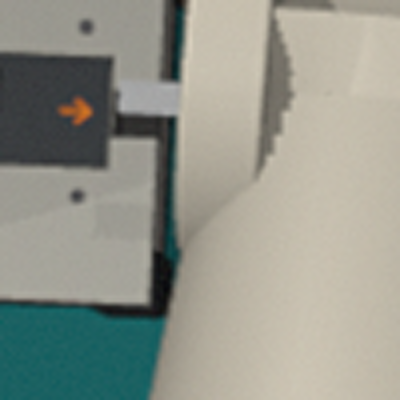

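View pics/scene7.png

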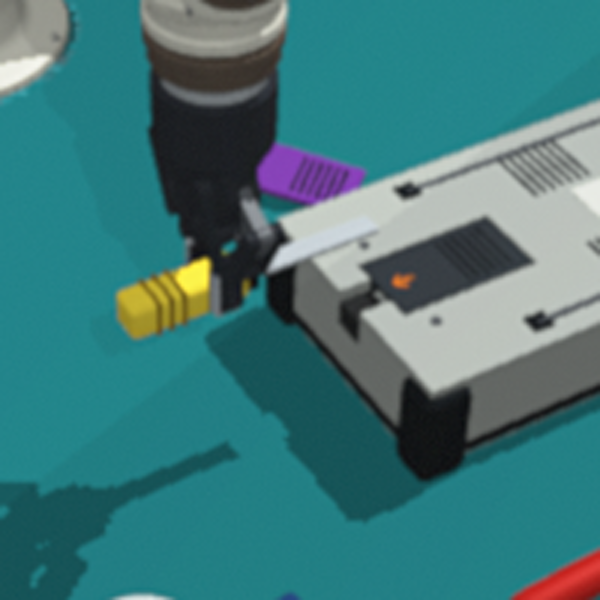

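Request:
{"method": "play_rows", "body": {"targets": [{"fingers":-1,"x":0,"y":-0.001,"z":0.025,"wx":0.1,"wy":0,"wz":-0.15},{"fingers":-1,"x":0,"y":-0.001,"z":0.05,"wx":0.1,"wy":0,"wz":-0.15},{"fingers":-1,"x":0,"y":-0.001,"z":0.065,"wx":0.1,"wy":0,"wz":-0.15},{"fingers":-1,"x":0,"y":-0.001,"z":0.069,"wx":0.1,"wy":0,"wz":-0.15},{"fingers":-1,"x":0,"y":-0.001,"z":0.069,"wx":0.1,"wy":0,"wz":-0.15},{"fingers":-1,"x":0,"y":-0.001,"z":0.069,"wx":0.1,"wy":0,"wz":-0.15}]}}

```text
time: 10.67
ee_pos: [0.5592, -0.0635, 0.0805]
tcp_rot: [-180.0, -0.0, -93.7]
wrist_force: [0.2, -0.3, -1.0]
opening: 0.0247
```

Request:
{"method": "play_rows", "body": {"targets": [{"fingers":-1,"x":0,"y":0,"z":0.001,"wx":0,"wy":0,"wz":0},{"fingers":-1,"x":0,"y":0,"z":0.0015,"wx":0,"wy":0,"wz":0},{"fingers":-1,"x":0,"y":0,"z":0.0015,"wx":0,"wy":0,"wz":0}]}}

```text
time: 10.92
ee_pos: [0.5593, -0.0635, 0.0789]
tcp_rot: [-179.9, -0.0, -93.7]
wrist_force: [0.3, -0.2, -1.0]
opening: 0.0247
```

Request:
{"method": "play_rows", "body": {"targets": [{"fingers":-1,"x":0,"y":0,"z":0.0007,"wx":0,"wy":0,"wz":0},{"fingers":-1,"x":0,"y":0,"z":0.0007,"wx":0,"wy":0,"wz":0},{"fingers":-1,"x":0,"y":0,"z":0.0007,"wx":0,"wy":0,"wz":0}]}}

```text
time: 11.17
ee_pos: [0.5589, -0.0635, 0.0775]
tcp_rot: [-180.0, -0.0, -93.7]
wrist_force: [-0.6, -0.2, -1.5]
opening: 0.0249
```

Request:
{"method": "play_rows", "body": {"targets": [{"fingers":-1,"x":0,"y":0,"z":0.0007,"wx":0,"wy":0,"wz":0},{"fingers":-1,"x":0,"y":0,"z":0.0007,"wx":0,"wy":0,"wz":0},{"fingers":-1,"x":0,"y":0,"z":0.0007,"wx":0,"wy":0,"wz":0}]}}

```text
time: 11.42
ee_pos: [0.5588, -0.0635, 0.0766]
tcp_rot: [180.0, -0.0, -93.7]
wrist_force: [0.1, 0.2, -0.5]
opening: 0.0241
```

Request:
{"method": "play_rows", "body": {"targets": [{"fingers":-1,"x":0,"y":0,"z":0.0007,"wx":0,"wy":0,"wz":0},{"fingers":-1,"x":0,"y":0,"z":0.0007,"wx":0,"wy":0,"wz":0},{"fingers":-1,"x":0,"y":0,"z":0.0007,"wx":0,"wy":0,"wz":0}]}}

```text
time: 11.67
ee_pos: [0.5589, -0.0635, 0.0761]
tcp_rot: [-180.0, -0.0, -93.7]
wrist_force: [-0.3, 0.6, 0.7]
opening: 0.0248
```

Request:
{"method": "play_rows", "body": {"targets": [{"fingers":-1,"x":0,"y":0,"z":0.0007,"wx":0,"wy":0,"wz":0},{"fingers":-1,"x":0,"y":0,"z":0.0007,"wx":0,"wy":0,"wz":0},{"fingers":-1,"x":0,"y":0,"z":0.0007,"wx":0,"wy":0,"wz":0}]}}

```text
time: 11.92
ee_pos: [0.5589, -0.0635, 0.0756]
tcp_rot: [-180.0, -0.0, -93.7]
wrist_force: [-0.5, -0.2, 1.4]
opening: 0.0244
```

Request:
{"method": "play_rows", "body": {"targets": [{"fingers":-1,"x":0,"y":0,"z":-0.0012,"wx":0,"wy":0,"wz":0},{"fingers":-1,"x":-0.005,"y":0,"z":-0.0012,"wx":0,"wy":0,"wz":0},{"fingers":-1,"x":-0.01,"y":0,"z":-0.0012,"wx":0,"wy":0,"wz":0},{"fingers":-1,"x":-0.014,"y":0,"z":-0.0012,"wx":0,"wy":0,"wz":0},{"fingers":-1,"x":-0.017,"y":0,"z":-0.0012,"wx":0,"wy":0,"wz":0},{"fingers":-1,"x":-0.017,"y":0,"z":-0.0012,"wx":0,"wy":0,"wz":0}]}}

```text
time: 12.42
ee_pos: [0.5599, -0.0457, 0.0764]
tcp_rot: [180.0, -0.0, -93.6]
wrist_force: [-0.3, 0.7, -1.2]
opening: 0.0246
```

```bash
python3 - <<'E'
from h import *
o=bot.get_obs(); print(o['ee_pos'],o['wrist_force'],o['torque'])
im,d=bot.camera('scene'); cv2.imwrite('pics/scene8.png',cv2.resize(im[140:340,250:450],None,fx=3,fy=3,interpolation=cv2.INTER_CUBIC))
E
```

```text
[ 0.55990896 -0.04572057  0.076352  ] [-0.31012013  0.65298181 -1.20442095] [0.03653116 0.03547515 0.01868707]
```

View pics/scene8.png

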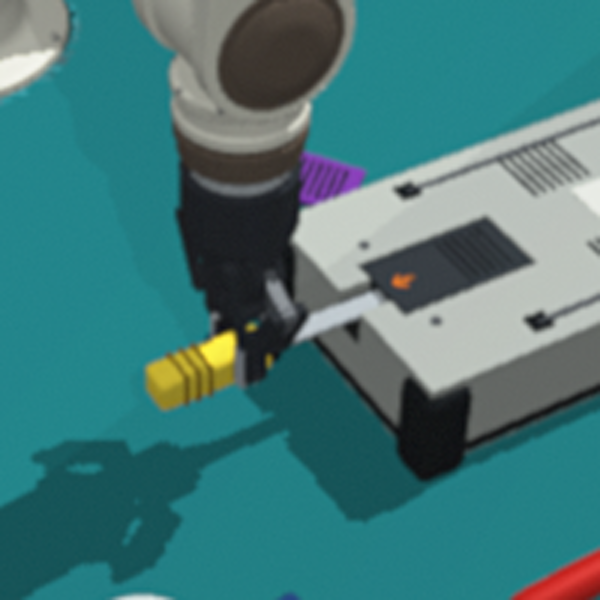

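Request:
{"method": "play_rows", "body": {"targets": [{"fingers":-1,"x":-0.003,"y":0,"z":0,"wx":0,"wy":0,"wz":0},{"fingers":-1,"x":-0.006,"y":0,"z":0,"wx":0,"wy":0,"wz":0},{"fingers":-1,"x":-0.009,"y":0,"z":0,"wx":0,"wy":0,"wz":0},{"fingers":-1,"x":-0.009,"y":0,"z":0,"wx":0,"wy":0,"wz":0}]}}

```text
time: 12.8
ee_pos: [0.5606, -0.0371, 0.0765]
tcp_rot: [180.0, -0.0, -93.7]
wrist_force: [-0.5, 0.5, -1.4]
opening: 0.0247
```

Request:
{"method": "play_rows", "body": {"targets": [{"fingers":-1,"x":0,"y":0,"z":0.002,"wx":0,"wy":-1.2,"wz":0},{"fingers":-1,"x":0,"y":0,"z":0.0035,"wx":0,"wy":-2.2,"wz":0},{"fingers":-1,"x":0,"y":0,"z":0.0048,"wx":0,"wy":-3,"wz":0},{"fingers":-1,"x":-0.0001,"y":0,"z":0.0062,"wx":0,"wy":-4,"wz":0},{"fingers":-1,"x":-0.0002,"y":0,"z":0.0076,"wx":0,"wy":-5,"wz":0},{"fingers":-1,"x":-0.0003,"y":0,"z":0.0089,"wx":0,"wy":-6,"wz":0},{"fingers":-1,"x":-0.0003,"y":0,"z":0.0089,"wx":0,"wy":-6,"wz":0}]}}

```text
time: 13.38
ee_pos: [0.5605, -0.0374, 0.0674]
tcp_rot: [180.0, 6.1, -93.7]
wrist_force: [-0.5, 4.2, 1.7]
opening: 0.0243
```

```bash
python3 - <<'E'
from h import *
o=bot.get_obs(); print(o['ee_pos'],o['tcp_rot'],o['wrist_force'],o['torque'],o['opening'])
E
```

```text
[ 0.56049062 -0.03739926  0.06740544] [179.98867458   6.11405307 -93.70765792] [-0.48620757  4.16306608  1.6579184 ] [0.59202681 0.0473762  0.16101313] 0.02427543503614514
```

Request:
{"method": "play_rows", "body": {"targets": [{"fingers":-1,"x":0,"y":0,"z":0.0014,"wx":0,"wy":-1,"wz":0},{"fingers":-1,"x":0,"y":0,"z":0.0027,"wx":0,"wy":-2,"wz":0},{"fingers":-1,"x":0,"y":0,"z":0.0041,"wx":0,"wy":-3,"wz":0},{"fingers":-1,"x":-0.0001,"y":0,"z":0.0054,"wx":0,"wy":-4,"wz":0},{"fingers":-1,"x":-0.0002,"y":0,"z":0.0068,"wx":0,"wy":-5,"wz":0},{"fingers":-1,"x":-0.0003,"y":0,"z":0.0082,"wx":0,"wy":-6,"wz":0},{"fingers":-1,"x":-0.0003,"y":0,"z":0.0082,"wx":0,"wy":-6,"wz":0}]}}

```text
time: 13.97
ee_pos: [0.5604, -0.0364, 0.0589]
tcp_rot: [180.0, 12.1, -93.7]
wrist_force: [0.2, 0.7, -1.0]
opening: 0.0246
```

```bash
python3 - <<'E'
from h import *
o=bot.get_obs(); print(o['ee_pos'],o['tcp_rot'],o['wrist_force'],o['torque'],o['opening'])
im,d=bot.camera('scene'); cv2.imwrite('pics/scene9.png',cv2.resize(im[140:340,250:450],None,fx=3,fy=3,interpolation=cv2.INTER_CUBIC))
P=cloud('scene',d)
for t in (-.02,0,.02):
  for s in (.030,.05,.07,.1,.13):
    w=LIP+ax*s+np.array([ax[1],-ax[0],0])*t; w[2]=.088; u,v=w2px('scene',w).round().astype(int); print(t,s,P[v,u].round(4), end=' | ')
  print()
E
```

```text
[ 0.56042839 -0.03635102  0.05887781] [179.95244821  12.09502511 -93.72955936] [ 0.2299404   0.66656308 -0.95255513] [0.11237752 0.03714586 0.04877941] 0.02459355245091281
-0.02 0.03 [0.5537 0.068  0.0941] | -0.02 0.05 [0.5549 0.0878 0.0938] | -0.02 0.07 [0.5527 0.1109 0.0895] | -0.02 0.1 [0.551  0.1447 0.0863] | -0.02 0.13 [0.5474 0.1786 0.0793] | 
0 0.03 [0.5695 0.0692 0.0916] | 0 0.05 [0.5743 0.0858 0.0953] | 0 0.07 [0.5726 0.1085 0.0913] | 0 0.1 [0.5722 0.1408 0.0895] | 0 0.13 [0.5685 0.1777 0.0806] | 
0.02 0.03 [0.5911 0.0682 0.0919] | 0.02 0.05 [0.5953 0.0852 0.0948] | 0.02 0.07 [0.5953 0.1062 0.0927] | 0.02 0.1 [0.5916 0.1415 0.0866] | 0.02 0.13 [0.5891 0.1739 0.0832] |
```

View pics/scene9.png

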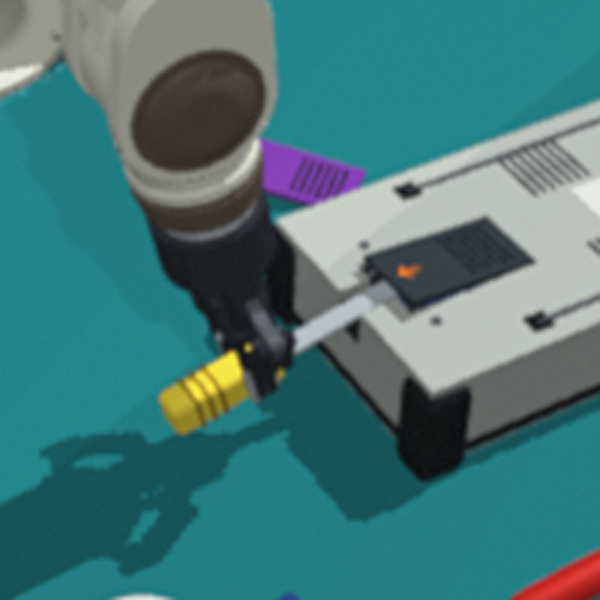

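Request:
{"method": "play_rows", "body": {"targets": [{"fingers":-1,"x":0,"y":0,"z":-0.0028,"wx":0,"wy":2,"wz":0},{"fingers":-1,"x":-0.0003,"y":0,"z":-0.0056,"wx":0,"wy":4,"wz":0},{"fingers":-1,"x":-0.0006,"y":0,"z":-0.0084,"wx":0,"wy":6,"wz":0},{"fingers":-1,"x":-0.001,"y":0,"z":-0.0114,"wx":0,"wy":8,"wz":0},{"fingers":-1,"x":-0.001,"y":0,"z":-0.0114,"wx":0,"wy":8,"wz":0}]}}

```text
time: 14.43
ee_pos: [0.5608, -0.0369, 0.0715]
tcp_rot: [-179.9, 3.9, -93.6]
wrist_force: [1.1, 0.3, -0.8]
opening: 0.0248
```

Request:
{"method": "play_rows", "body": {"targets": [{"fingers":-1,"x":0.015,"y":0,"z":0,"wx":0,"wy":0,"wz":0},{"fingers":-1,"x":0.035,"y":0,"z":0,"wx":0,"wy":0,"wz":0},{"fingers":-1,"x":0.06,"y":0,"z":0,"wx":0,"wy":0,"wz":0},{"fingers":-1,"x":0.08,"y":0,"z":0,"wx":0,"wy":0,"wz":0},{"fingers":-1,"x":0.08,"y":0,"z":0,"wx":0,"wy":0,"wz":0},{"fingers":-1,"x":0.08,"y":0,"z":0,"wx":0,"wy":0,"wz":0}]}}

```text
time: 14.93
ee_pos: [0.5551, -0.1179, 0.0648]
tcp_rot: [180.0, 4.0, -93.8]
wrist_force: [0.2, -0.4, -1.3]
opening: 0.0249
```

```bash
python3 - <<'E'
from h import *
o=bot.get_obs(); print(o['ee_pos'],o['tcp_rot'],o['wrist_force'],o['torque'],o['opening'])
im,d=bot.camera('scene'); cv2.imwrite('pics/scene10.png',cv2.resize(im[140:390,120:520],None,fx=2,fy=2,interpolation=cv2.INTER_CUBIC))
E
```

```text
[ 0.55512188 -0.11791699  0.0648206 ] [179.9613772    4.04184688 -93.78912594] [ 0.19345653 -0.38912535 -1.26461616] [-0.04362475 -0.02960703 -0.00861378] 0.024870213225524844
```

View pics/scene10.png

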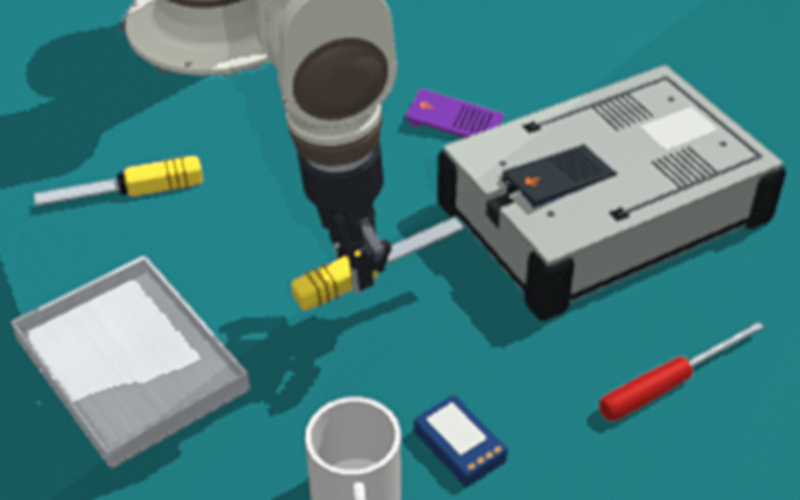

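```bash
python3 - <<'E'
from h import *
row([.42,-.125,.05],YA-180)
row([.42,-.125,.018],YA-180)
im,d=bot.camera('wrist'); cv2.imwrite('pics/w11.png',im)
E
```

```text
ROW xyz [0.0176 0.1344 0.0138] w [0.03 4.04 0.07] rows 4.0
ROW xyz [0.0199 0.1344 0.0457] w [0.03 4.04 0.07] rows 4.0
```

View pics/w11.png

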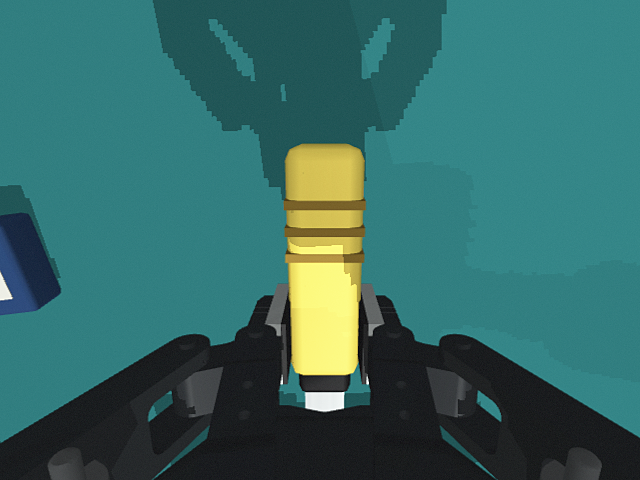

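Request:
{"method": "play_rows", "body": {"targets": [{"fingers":-1,"x":0.017,"y":0.04,"z":0.005,"wx":0,"wy":2,"wz":0},{"fingers":-1,"x":0.017,"y":0.08,"z":0.01,"wx":0,"wy":4,"wz":0},{"fingers":-1,"x":0.018,"y":0.115,"z":0.014,"wx":0,"wy":4,"wz":0},{"fingers":-1,"x":0.018,"y":0.134,"z":0.014,"wx":0,"wy":4,"wz":0},{"fingers":-1,"x":0.019,"y":0.134,"z":0.03,"wx":0,"wy":4,"wz":0},{"fingers":-1,"x":0.02,"y":0.134,"z":0.042,"wx":0,"wy":4,"wz":0},{"fingers":-1,"x":0.02,"y":0.134,"z":0.046,"wx":0,"wy":4,"wz":0},{"fingers":-1,"x":0.02,"y":0.134,"z":0.046,"wx":0,"wy":4,"wz":0},{"fingers":-1,"x":0.02,"y":0.134,"z":0.046,"wx":0,"wy":4,"wz":0}]}}

```text
time: 15.78
ee_pos: [0.421, -0.125, 0.0179]
tcp_rot: [180.0, 0.0, -93.6]
wrist_force: [-0.1, 0.1, -1.3]
opening: 0.0247
```

```bash
python3 - <<'E'
from h import *
row([.42,-.125,.0135],YA-180)
E
```

```text
ROW xyz [0.0001 0.001  0.0044] w [0.04 0.   0.16] rows 1.0
```

Request:
{"method": "play_rows", "body": {"targets": [{"fingers":-1,"x":0,"y":0,"z":0.003,"wx":0,"wy":0,"wz":0},{"fingers":-1,"x":0,"y":0,"z":0.005,"wx":0,"wy":0,"wz":0},{"fingers":-1,"x":0,"y":0,"z":0.005,"wx":0,"wy":0,"wz":0}]}}

```text
time: 16.03
ee_pos: [0.4207, -0.1252, 0.0128]
tcp_rot: [180.0, -0.0, -93.7]
wrist_force: [-0.1, 0.6, -1.8]
opening: 0.0243
```

Request:
{"method": "play_rows", "body": {"targets": [{"fingers":1,"x":0,"y":0,"z":0,"wx":0,"wy":0,"wz":0},{"fingers":1,"x":0,"y":0,"z":0,"wx":0,"wy":0,"wz":0},{"fingers":1,"x":0,"y":0,"z":0,"wx":0,"wy":0,"wz":0},{"fingers":1,"x":0,"y":0,"z":0,"wx":0,"wy":0,"wz":0},{"fingers":1,"x":0,"y":0,"z":0,"wx":0,"wy":0,"wz":0},{"fingers":1,"x":0,"y":0,"z":0,"wx":0,"wy":0,"wz":0},{"fingers":1,"x":0,"y":0,"z":-0.03,"wx":0,"wy":0,"wz":0},{"fingers":1,"x":0,"y":0,"z":-0.07,"wx":0,"wy":0,"wz":0},{"fingers":1,"x":0,"y":0,"z":-0.11,"wx":0,"wy":0,"wz":0},{"fingers":1,"x":0,"y":0,"z":-0.15,"wx":0,"wy":0,"wz":0},{"fingers":1,"x":0,"y":0,"z":-0.15,"wx":0,"wy":0,"wz":0}]}}

```text
time: 16.95
ee_pos: [0.423, -0.1259, 0.1708]
tcp_rot: [-179.4, -0.1, -93.7]
wrist_force: [1.4, -0.3, 0.3]
opening: 0.0857
```

```bash
python3 - <<'E'
from h import *
im,d=bot.camera('wrist'); cv2.imwrite('pics/w12.png',im)
p,r=pose(); print(p)
row([.565,-.04,.22],YA)
row([.565,-.04,.22],YA-180)
E
```

```text
[ 0.42243462 -0.12579477  0.16731209]
ROW xyz [-0.0947 -0.1371 -0.0519] w [ 1.7000e-01 -6.1000e-01 -1.7988e+02] rows 26.0
ROW xyz [-0.0947 -0.1371 -0.0519] w [-0.39 -0.11  0.12] rows 5.0
```

View pics/w12.png

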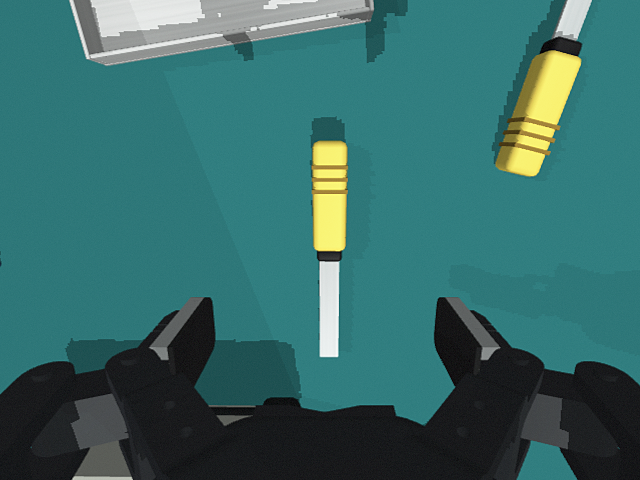

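```bash
python3 - <<'E'
from h import *
g=LIP+ax*.038; g[2]=.15
row(g,YA-180,5.3)
E
```

```text
ROW xyz [-0.2141 -0.1322  0.0178] w [-0.4   5.19  0.1 ] rows 7.0
```

Request:
{"method": "play_rows", "body": {"targets": [{"fingers":0.7,"x":-0.03,"y":-0.02,"z":0,"wx":-0.4,"wy":2,"wz":0.1},{"fingers":0.7,"x":-0.06,"y":-0.04,"z":0,"wx":-0.4,"wy":5.2,"wz":0.1},{"fingers":0.7,"x":-0.09,"y":-0.06,"z":0,"wx":-0.4,"wy":5.2,"wz":0.1},{"fingers":0.7,"x":-0.12,"y":-0.08,"z":0.0,"wx":-0.4,"wy":5.2,"wz":0.1},{"fingers":0.7,"x":-0.15,"y":-0.1,"z":0.0,"wx":-0.4,"wy":5.2,"wz":0.1},{"fingers":0.7,"x":-0.18,"y":-0.12,"z":0.01,"wx":-0.4,"wy":5.2,"wz":0.1},{"fingers":0.7,"x":-0.21,"y":-0.132,"z":0.017,"wx":-0.4,"wy":5.2,"wz":0.1},{"fingers":0.7,"x":-0.214,"y":-0.132,"z":0.018,"wx":-0.4,"wy":5.2,"wz":0.1},{"fingers":0.7,"x":-0.214,"y":-0.132,"z":0.018,"wx":-0.4,"wy":5.2,"wz":0.1},{"fingers":0.7,"x":-0.214,"y":-0.132,"z":0.018,"wx":-0.4,"wy":5.2,"wz":0.1}]}}

```text
time: 17.83
ee_pos: [0.5655, 0.0797, 0.1441]
tcp_rot: [179.5, -5.3, -93.7]
wrist_force: [0.2, 0.1, -0.1]
opening: 0.0727
```

```bash
python3 - <<'E'
from h import *
o=bot.get_obs(); p,r=pose(); print(p,o['tcp_rot'],o['opening'])
im,d=bot.camera('wrist'); cv2.imwrite('pics/w13.png',im); np.save('w13.npy',d)
g=LIP+ax*.038; g[2]=.094; row(g,YA-180,5.3)
P=cloud('wrist',d); np.save('P13.npy',P); np.save('pose13.npy',np.r_[p,o['tcp_rot']])
E
```

```text
[0.56546451 0.07971831 0.1440949 ] [179.49784931  -5.25476185 -93.70531246] 0.07270998573358603
ROW xyz [-0.0049 -0.003   0.0505] w [0.44 0.06 0.03] rows 2.0
```

View pics/w13.png

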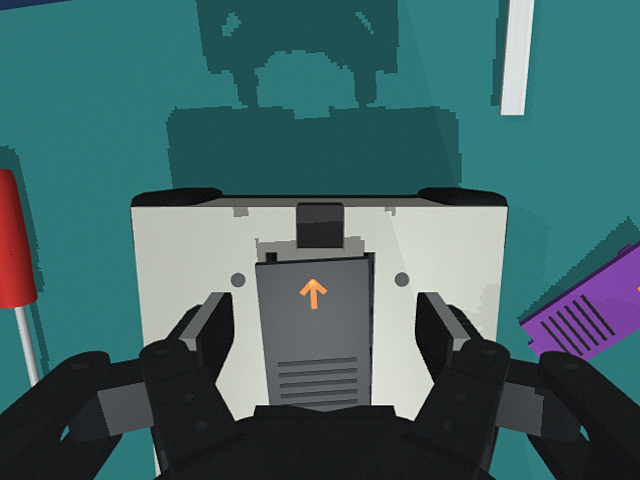

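```bash
python3 - <<'E'
from h import *
P=np.load('P13.npy'); q=np.load('pose13.npy'); r=R.from_euler('xyz',q[3:],degrees=True); Tt=(P-q[:3])@r.as_matrix()  # tool coords
im=cv2.imread('pics/w13.png'); d=np.load('w13.npy')
# cover plane
m=np.zeros((480,640),bool); m[270:395,275:365]=1; m&=d>0
X=P[m]; A=np.c_[X[:,:2],np.ones(len(X))]; c,*_=np.linalg.lstsq(A,X[:,2],rcond=None); res=X[:,2]-A@c; print('plane',c, res.std())
lat=np.array([ax[1],-ax[0],0])
print('slope along ax deg',np.degrees(np.arctan(c[:2]@ax[:2])),'lateral deg',np.degrees(np.arctan(c[:2]@lat[:2])))
# corners
K,T=cal('wrist')
def onplane(u,v):
    Ti=np.linalg.inv(T); o=Ti[:3,3]; dd=Ti[:3,:3]@(np.linalg.inv(K)@np.array([u,v,1.])); t=(c[0]*o[0]+c[1]*o[1]+c[2]-o[2])/(dd[2]-c[0]*dd[0]-c[1]*dd[1]); return o+t*dd
for u,v in [(256,264),(369,262),(273,400),(371,400)]:
    w=onplane(u,v); rel=w-LIP; print((u,v),w.round(4),'along',(rel@ax).round(4),'lat',(rel@lat).round(4), 'tool',((w-q[:3])@r.as_matrix()).round(4))
# slot
for u,v in [(297,206),(344,206),(298,247),(343,247)]:
    w=px2plane('wrist',u,v,.085); rel=w-LIP; print('slot',w.round(4),(rel@ax).round(4),(rel@lat).round(4))
# pads
for nm,(a,b,c0,e) in dict(L=(285,360,195,240),R=(285,360,410,460)).items():
    t=Tt[a:b,c0:e].reshape(-1,3); t=t[(t[:,2]<.02)&(t[:,2]>-.06)&(abs(t[:,1])<.06)]
    print(nm,len(t),'z max',np.percentile(t[:,2],[90,99,100]).round(4),'y',np.percentile(abs(t[:,1]),[0,1,50]).round(4),'x',t[:,0].min().round(4),t[:,0].max().round(4))
print('back z', np.median(P[300:380,165:185,2]))
E
```

```text
plane [ 0.03508512 -0.11027309  0.08565579] 0.0005982961341361616
slope along ax deg -6.1473682434497805 lateral deg 2.4230946641171
(256, 264) [0.5988 0.0682 0.0991] along 0.029 lat 0.0312 tool [ 0.0051 -0.0344  0.0453]
(369, 262) [0.5412 0.0716 0.0967] along 0.0286 lat -0.0264 tool [0.0052 0.0232 0.0482]
(273, 400) [0.5987 0.1507 0.09  ] along 0.1113 lat 0.0257 tool [-0.0777 -0.029   0.0469]
(371, 400) [0.5426 0.1564 0.0874] along 0.1133 lat -0.0307 tool [-0.08    0.0274  0.0498]
slot [0.5768 0.0415 0.085 ] 0.0009 0.011
slot [0.5518 0.0432 0.085 ] 0.0009 -0.0139
slot [0.578  0.0637 0.085 ] 0.0231 0.0108
slot [0.5536 0.0654 0.085 ] 0.0231 -0.0136
L 2412 z max [-0.0038  0.0014  0.0026] y [0.0353 0.0356 0.0361] x -0.0115 0.0122
R 2671 z max [-0.0042  0.0012  0.003 ] y [0.0344 0.0362 0.0368] x -0.0114 0.0125
back z 0.18255420827433336
```

```bash
python3 - <<'E'
from h import *
im=cv2.imread('pics/w13.png'); g=cv2.cvtColor(im,cv2.COLOR_BGR2GRAY)
for v in (275,300,325,350,375,395): print(v,g[v,252:282].tolist(),g[v,360:382].tolist())
cv2.imwrite('pics/w13c.png',cv2.resize(im[190:410,230:410],None,fx=2.7,fy=2.7,interpolation=cv2.INTER_CUBIC))
E
```

```text
275 [199, 200, 205, 181, 74, 89, 92, 91, 90, 89, 91, 93, 92, 91, 92, 96, 92, 95, 91, 93, 95, 95, 95, 95, 93, 96, 96, 96, 95, 96] [94, 94, 94, 91, 93, 93, 92, 93, 76, 46, 50, 52, 41, 43, 141, 224, 210, 210, 206, 207, 207, 208]
300 [201, 202, 199, 201, 207, 195, 130, 86, 92, 97, 95, 94, 96, 97, 96, 97, 96, 98, 99, 96, 98, 96, 99, 99, 98, 98, 98, 100, 98, 98] [100, 99, 99, 98, 95, 98, 99, 101, 88, 50, 50, 54, 53, 97, 180, 222, 214, 213, 211, 213, 211, 214]
325 [202, 203, 204, 202, 204, 204, 206, 210, 195, 106, 94, 97, 97, 96, 98, 100, 98, 98, 100, 99, 100, 100, 101, 98, 101, 102, 101, 102, 104, 99] [102, 100, 100, 99, 99, 98, 99, 103, 95, 63, 57, 51, 64, 161, 231, 219, 217, 215, 215, 216, 215, 214]
350 [204, 205, 207, 206, 206, 206, 205, 206, 208, 210, 207, 158, 85, 97, 101, 99, 98, 99, 97, 101, 99, 99, 98, 103, 102, 97, 98, 102, 101, 103] [100, 100, 101, 99, 102, 101, 100, 99, 97, 75, 5, 38, 127, 210, 224, 220, 219, 218, 218, 217, 218, 219]
375 [206, 207, 206, 208, 206, 205, 206, 210, 207, 206, 210, 211, 212, 200, 132, 88, 95, 95, 97, 94, 98, 99, 98, 96, 96, 101, 93, 65, 71, 72] [99, 97, 100, 96, 96, 96, 94, 100, 95, 82, 65, 100, 184, 230, 222, 220, 219, 219, 219, 220, 219, 219]
395 [208, 207, 205, 209, 209, 209, 210, 209, 211, 209, 210, 209, 210, 212, 217, 204, 134, 84, 93, 94, 94, 93, 92, 95, 95, 99, 95, 95, 80, 66] [96, 94, 95, 94, 96, 95, 94, 93, 97, 77, 33, 147, 237, 225, 221, 220, 220, 219, 220, 220, 220, 220]
```

View pics/w13c.png

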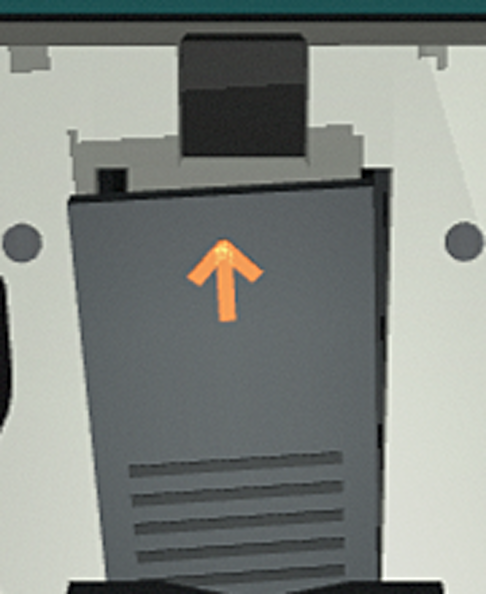

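```bash
cat > grip.py <<'E'
from h import *
P=np.load('P13.npy'); d=np.load('w13.npy')
print('back z',np.median(P[212:230,150:200,2]),np.median(P[212:230,440:480,2]),np.median(P[300:330,385:400,2]))
m=np.zeros((480,640),bool); m[270:395,275:365]=1; m&=d>0
X=P[m]; A=np.c_[X[:,:2],np.ones(len(X))]; c,*_=np.linalg.lstsq(A,X[:,2],rcond=None)
K,T=cal('wrist'); Ti=np.linalg.inv(T)
def onplane(u,v):
    o=Ti[:3,3]; dd=Ti[:3,:3]@(np.linalg.inv(K)@np.array([u,v,1.])); t=(c[0]*o[0]+c[1]*o[1]+c[2]-o[2])/(dd[2]-c[0]*dd[0]-c[1]*dd[1]); return o+t*dd
rows=[275,300,325,350,375,395]
Lp=np.array([onplane(u,v) for u,v in zip([255.5,258,260.8,263.2,265.8,268],rows)]); Rp=np.array([onplane(u,v) for u,v in zip([368.3,368.5,369,369.2,369.5,369.5],rows)])
n=np.array([-c[0],-c[1],1]); n/=np.linalg.norm(n)
dl=(Lp[-1]-Lp[0]); dr=Rp[-1]-Rp[0]; print('yaw L,R',np.degrees(np.arctan2(dl[1],dl[0])),np.degrees(np.arctan2(dr[1],dr[0])))
cx=dl/np.linalg.norm(dl)+dr/np.linalg.norm(dr); cx-=n*(cx@n); cx/=np.linalg.norm(cx)   # cover +x
cy=np.cross(n,cx)
print('width',((Lp-Rp)@cy))
mid=((Lp+Rp)/2).mean(0); mid=mid
ends=np.array([onplane(u,v) for u,v in [(260,264),(312,262.5),(360,260.5)]])
e=((ends-mid)@cx).mean(); end=mid+cx*e; print('end',end.round(4),((ends-mid)@cx).round(4))
Rt=R.from_matrix(np.c_[-cx,cy,-n] if np.linalg.det(np.c_[-cx,cy,-n])>0 else np.c_[-cx,-cy,-n])
tgt=end+cx*.012
np.savez('cover.npz',cx=cx,cy=cy,n=n,end=end)
print('rot',Rt.as_euler('xyz',degrees=True),'TCP',tgt)
p0,r0=pose()
for h in (.02,.0):
    s=r0.inv().apply(tgt+n*h-p0); print(h,'ROW',s.round(4),(r0.inv()*Rt).as_rotvec(degrees=True).round(2))
E
python3 grip.py
```

```text
back z 0.08538722140453234 0.08518630075716596 0.08519156046165788
yaw L,R 88.83778236137066 88.82787271735343
width [-0.05801691 -0.05804161 -0.05807261 -0.05815363 -0.05818495 -0.05800417]
end [0.5706 0.0695 0.098 ] [-0.0447 -0.0439 -0.0434]
rot [-177.87517832   -6.25100348  -91.16717246] TCP [0.57085786 0.08143862 0.09670392]
0.02 ROW [-0.0073 -0.0045  0.0276] [ 2.82  0.97 -2.61]
0.0 ROW [-0.007  -0.0055  0.0476] [ 2.82  0.97 -2.61]
```

Request:
{"method": "play_rows", "body": {"targets": [{"fingers":0.7,"x":-0.004,"y":-0.002,"z":0.014,"wx":1.5,"wy":0.5,"wz":-1.3},{"fingers":0.7,"x":-0.0073,"y":-0.0045,"z":0.0276,"wx":2.8,"wy":1,"wz":-2.6},{"fingers":0.7,"x":-0.0072,"y":-0.005,"z":0.036,"wx":2.8,"wy":1,"wz":-2.6},{"fingers":0.7,"x":-0.007,"y":-0.0055,"z":0.044,"wx":2.8,"wy":1,"wz":-2.6},{"fingers":0.7,"x":-0.007,"y":-0.0055,"z":0.0474,"wx":2.8,"wy":1,"wz":-2.6},{"fingers":0.7,"x":-0.007,"y":-0.0055,"z":0.0474,"wx":2.8,"wy":1,"wz":-2.6},{"fingers":0.7,"x":-0.007,"y":-0.0055,"z":0.0474,"wx":2.8,"wy":1,"wz":-2.6}]}}

```text
time: 18.47
ee_pos: [0.5715, 0.0817, 0.0975]
tcp_rot: [-177.9, -6.2, -91.2]
wrist_force: [0.2, -0.1, -0.6]
opening: 0.0725
```

```bash
python3 - <<'E'
from h import *
o=bot.get_obs(); p,r=pose(); print(p,o['tcp_rot'],o['opening'],o['wrist_force'])
im,d=bot.camera('wrist'); cv2.imwrite('pics/w14.png',im)
c=np.load('cover.npz'); print('TCP->s12 top in tool',r.inv().apply(c['end']+c['cx']*.012-p).round(4))
E
```

```text
[0.57152433 0.08173539 0.09750689] [-177.85546517   -6.24584554  -91.22055504] 0.07246979780374305 [ 0.16537332 -0.12375968 -0.55235387]
TCP->s12 top in tool [0.0002 0.0007 0.0008]
```

View pics/w14.png

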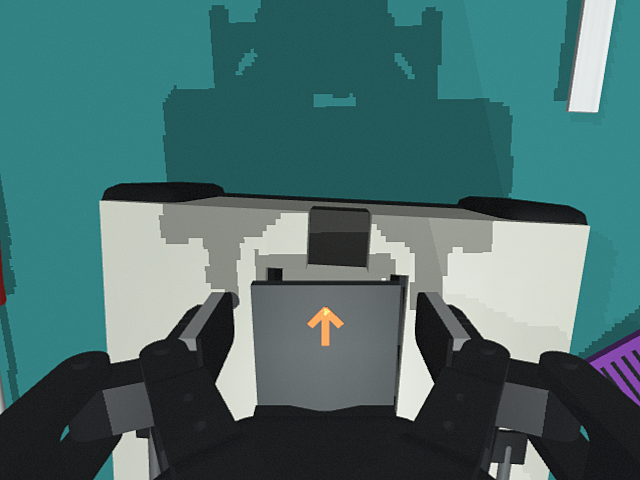

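Request:
{"method": "play_rows", "body": {"targets": [{"fingers":0.5,"x":0,"y":0.0005,"z":0.0006,"wx":0,"wy":0,"wz":0},{"fingers":0.4,"x":0,"y":0.0005,"z":0.0006,"wx":0,"wy":0,"wz":0},{"fingers":-1,"x":0,"y":0.0005,"z":0.0006,"wx":0,"wy":0,"wz":0},{"fingers":-1,"x":0,"y":0.0005,"z":0.0006,"wx":0,"wy":0,"wz":0},{"fingers":-1,"x":0,"y":0.0005,"z":0.0006,"wx":0,"wy":0,"wz":0},{"fingers":-1,"x":0,"y":0.0005,"z":0.0006,"wx":0,"wy":0,"wz":0},{"fingers":-1,"x":0,"y":0.0005,"z":0.0006,"wx":0,"wy":0,"wz":0}], "grip_force": 40}}

```text
time: 19.1
ee_pos: [0.571, 0.0822, 0.0967]
tcp_rot: [-177.8, -6.2, -91.2]
wrist_force: [-0.3, 0.4, 2.7]
opening: 0.0562
```

```bash
python3 - <<'E'
from h import *
o=bot.get_obs(); p,r=pose(); print(p,o['tcp_rot'],o['opening'],o['wrist_force'],o['torque'])
im,d=bot.camera('wrist'); cv2.imwrite('pics/w15.png',im)
E
```

```text
[0.57102642 0.08223368 0.096735  ] [-177.83655621   -6.24511047  -91.15532095] 0.05621738096571894 [-0.25727055  0.35644133  2.74741177] [ 0.23125345  0.20288494 -0.0223827 ]
```

View pics/w15.png

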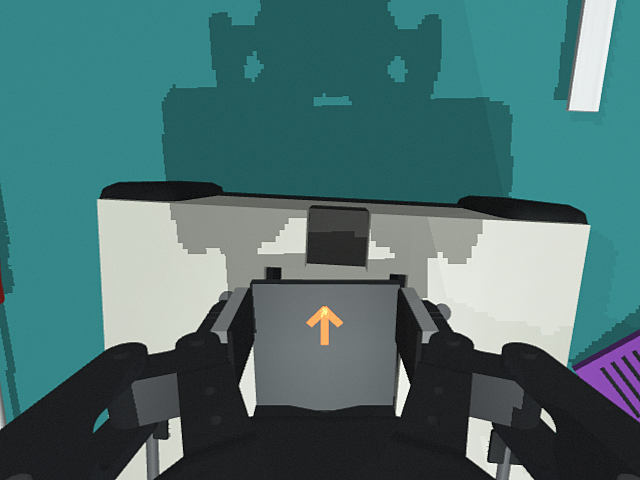

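Request:
{"method": "play_rows", "body": {"targets": [{"fingers":-1,"x":0,"y":0,"z":-0.0017,"wx":0,"wy":1,"wz":0},{"fingers":-1,"x":-0.0002,"y":0,"z":-0.0034,"wx":0,"wy":2,"wz":0},{"fingers":-1,"x":-0.0003,"y":0,"z":-0.0051,"wx":0,"wy":3,"wz":0},{"fingers":-1,"x":-0.0005,"y":0,"z":-0.0068,"wx":0,"wy":4,"wz":0},{"fingers":-1,"x":-0.0007,"y":0,"z":-0.0084,"wx":0,"wy":5,"wz":0},{"fingers":-1,"x":-0.0009,"y":0,"z":-0.0101,"wx":0,"wy":6,"wz":0},{"fingers":-1,"x":-0.0009,"y":0,"z":-0.0101,"wx":0,"wy":6,"wz":0}]}}

```text
time: 19.73
ee_pos: [0.5706, 0.0845, 0.1065]
tcp_rot: [-177.8, -12.4, -91.4]
wrist_force: [-0.5, -1.9, 0.7]
opening: 0.0569
```

```bash
python3 - <<'E'
from h import *
o=bot.get_obs(); p,r=pose(); print(p,o['tcp_rot'],o['opening'],o['wrist_force'],o['torque'])
im,d=bot.camera('scene'); cv2.imwrite('pics/scene16.png',cv2.resize(im[140:340,280:480],None,fx=3,fy=3,interpolation=cv2.INTER_CUBIC))
im,d=bot.camera('wrist'); cv2.imwrite('pics/w16.png',im)
E
```

```text
[0.5706101  0.08448778 0.10652399] [-177.82640616  -12.36474957  -91.35378562] 0.056860549727192004 [-0.45207896 -1.93845022  0.71792063] [-0.22345712  0.06858978 -0.0118663 ]
```

View pics/scene16.png

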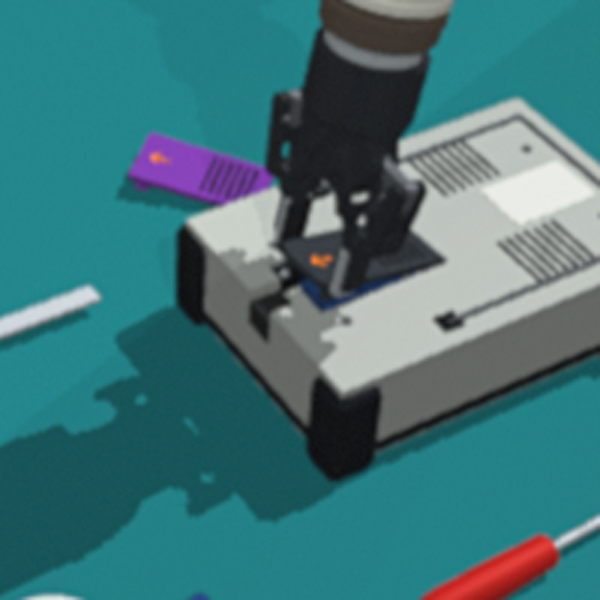

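View pics/w16.png

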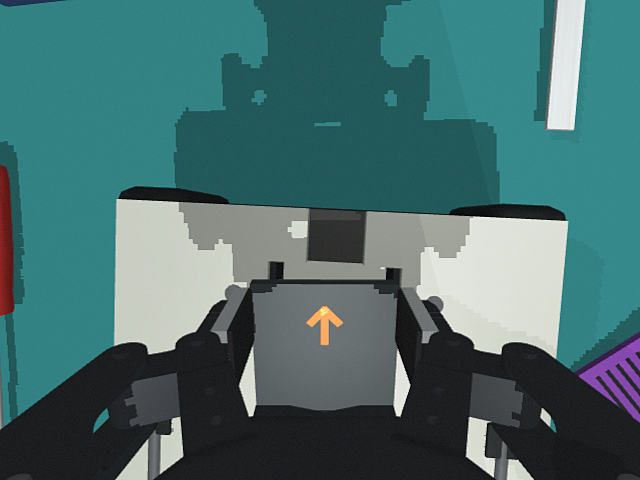

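Request:
{"method": "play_rows", "body": {"targets": [{"fingers":-1,"x":0.002,"y":0,"z":0.0004,"wx":0,"wy":0,"wz":0},{"fingers":-1,"x":0.004,"y":0,"z":0.0008,"wx":0,"wy":0,"wz":0},{"fingers":-1,"x":0.006,"y":0,"z":0.0012,"wx":0,"wy":0,"wz":0},{"fingers":-1,"x":0.008,"y":0,"z":0.0016,"wx":0,"wy":0,"wz":0},{"fingers":-1,"x":0.0105,"y":0,"z":0.002,"wx":0,"wy":0,"wz":0},{"fingers":-1,"x":0.0105,"y":0,"z":0.002,"wx":0,"wy":0,"wz":0}]}}

```text
time: 20.33
ee_pos: [0.5703, 0.0728, 0.1067]
tcp_rot: [-177.8, -12.3, -91.4]
wrist_force: [-0.1, -0.5, -0.2]
opening: 0.0564
```

```bash
python3 - <<'E'
from h import *
o=bot.get_obs(); p,r=pose(); print(p,o['tcp_rot'],o['opening'],o['wrist_force'],o['torque'])
im,d=bot.camera('scene'); cv2.imwrite('pics/scene17.png',cv2.resize(im[140:340,280:480],None,fx=3,fy=3,interpolation=cv2.INTER_CUBIC))
E
```

```text
[0.57034517 0.07284263 0.10670086] [-177.82343871  -12.25916677  -91.41728813] 0.056375218584566865 [-0.14932354 -0.474069   -0.20659842] [ 0.15263565  0.10283233 -0.02760213]
```

View pics/scene17.png

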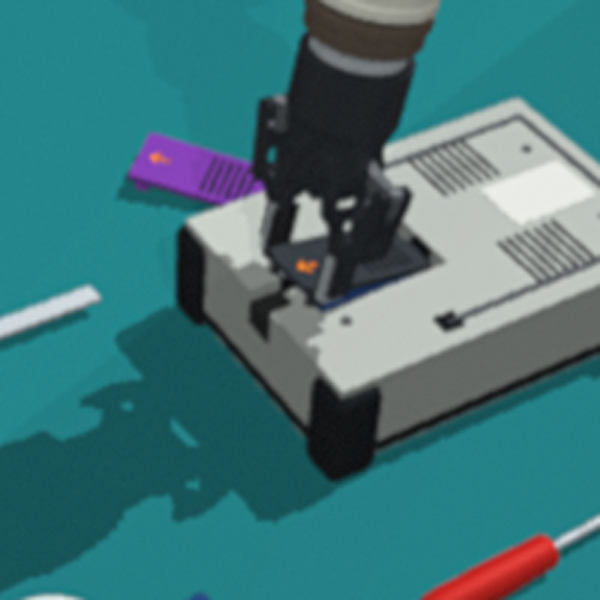

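Request:
{"method": "play_rows", "body": {"targets": [{"fingers":-1,"x":0.001,"y":0,"z":-0.005,"wx":0,"wy":0,"wz":0},{"fingers":-1,"x":0.0025,"y":0,"z":-0.012,"wx":0,"wy":0,"wz":0},{"fingers":-1,"x":0.005,"y":0,"z":-0.022,"wx":0,"wy":0,"wz":0},{"fingers":-1,"x":0.008,"y":0,"z":-0.037,"wx":0,"wy":0,"wz":0},{"fingers":-1,"x":0.0125,"y":0,"z":-0.057,"wx":0,"wy":0,"wz":0},{"fingers":-1,"x":0.017,"y":0,"z":-0.078,"wx":0,"wy":0,"wz":0},{"fingers":-1,"x":0.017,"y":0,"z":-0.078,"wx":0,"wy":0,"wz":0},{"fingers":-1,"x":0.017,"y":0,"z":-0.078,"wx":0,"wy":0,"wz":0}]}}

```text
time: 21.05
ee_pos: [0.5682, 0.0737, 0.1887]
tcp_rot: [-177.6, -12.2, -91.4]
wrist_force: [-0.1, 0.2, -1.1]
opening: 0.0565
```

```bash
python3 - <<'E'
from h import *
o=bot.get_obs(); p,r=pose(); print(p,o['tcp_rot'],o['opening'],o['wrist_force'],o['torque'])
im,d=bot.camera('scene'); cv2.imwrite('pics/scene18.png',cv2.resize(im[100:400,120:520],None,fx=2,fy=2,interpolation=cv2.INTER_CUBIC)); P=cloud('scene',d)
# tray rim fit from scene & top
for n in ('top','scene'):
    if n=='top': im,d=bot.camera('top'); P=cloud('top',d)
    reg=bot.outline_of('tray',n)[0]['region']
    m=reg&(d>0); z=P[...,2]
    rim=m&(z>.018)&(z<.03); fl=m&(abs(z-.003)<.004)
    X=P[rim]; print(n,rim.sum(),fl.sum(),'rim',cv2.minAreaRect(X[:,:2].astype(np.float32)),'floor',cv2.minAreaRect(P[fl][:,:2].astype(np.float32)),np.median(z[fl]))
    # rays on rim plane for outline
    c,_=cv2.findContours(reg.astype(np.uint8),0,1); c=max(c,key=cv2.contourArea)[:,0]
    W=np.array([px2plane(n,u,v,.025) for u,v in c])[:,:2].astype(np.float32); print('outline@rim',cv2.minAreaRect(W))
E
```

```text
[0.56817013 0.07372024 0.18872449] [-177.62466219  -12.19877343  -91.42197391] 0.05646655265444953 [-0.07043656  0.21596388 -1.08937572] [ 0.22228742  0.0749168  -0.03006942]
top 583 5132 rim ((0.48715588450431824, -0.33824393153190613), (0.20022174715995789, 0.15217868983745575), 4.596537113189697) floor ((0.48953959345817566, -0.34275686740875244), (0.2068873792886734, 0.16197244822978973), 4.330745697021484) 0.0031646923449519804
outline@rim ((0.4881344735622406, -0.33493125438690186), (0.20212090015411377, 0.15745149552822113), 4.699329376220703)
scene 0 0 rim ((0.0, 0.0), (0.0, 0.0), 0.0) floor ((0.0, 0.0), (0.0, 0.0), 0.0) nan
outline@rim ((0.5002027750015259, -0.34217333793640137), (0.2198718637228012, 0.15639342367649078), 4.918931007385254)
  return _methods._mean(a, axis=axis, dtype=dtype,
  ret = ret.dtype.type(ret / rcount)
```

View pics/scene18.png

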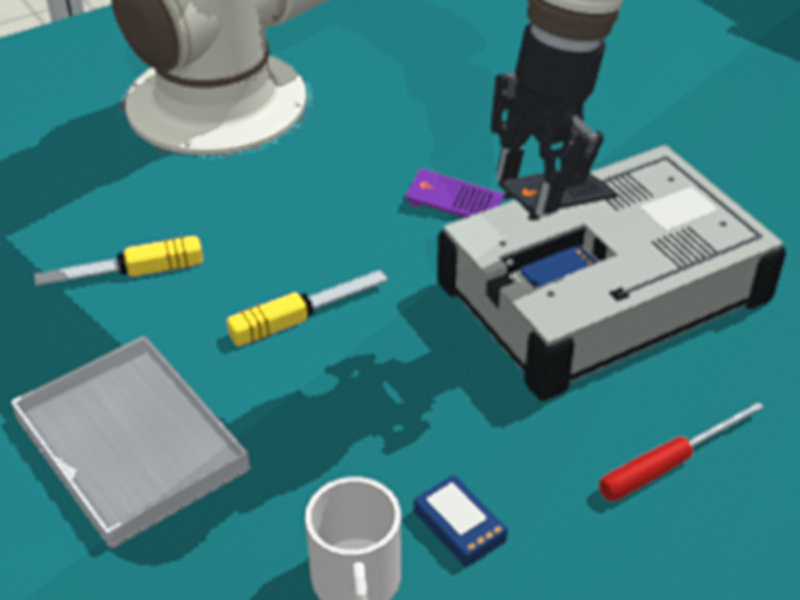

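```bash
cat >> h.py <<'E'
TC=np.array([.487,-.338,0]); TY=4.7; td=np.array([np.cos(np.radians(TY)),np.sin(np.radians(TY)),0])
E
python3 - <<'E'
from h import *
for z in (.17,.10):
    g=TC-td*.042; g[2]=z; row(g,TY-180,7)
E
```

```text
ROW xyz [0.4048 0.1157 0.0998] w [-15.77  -2.77  82.9 ] rows 12.0
ROW xyz [0.3899 0.1183 0.1682] w [-15.77  -2.77  82.9 ] rows 12.0
```

Request:
{"method": "play_rows", "body": {"targets": [{"fingers":-1,"x":0.03,"y":0.009,"z":0.007,"wx":-1.2,"wy":-0.2,"wz":6},{"fingers":-1,"x":0.06,"y":0.017,"z":0.015,"wx":-2.3,"wy":-0.4,"wz":12},{"fingers":-1,"x":0.09,"y":0.026,"z":0.022,"wx":-3.4,"wy":-0.6,"wz":18},{"fingers":-1,"x":0.12,"y":0.034,"z":0.03,"wx":-4.6,"wy":-0.8,"wz":24},{"fingers":-1,"x":0.15,"y":0.043,"z":0.037,"wx":-5.7,"wy":-1,"wz":30},{"fingers":-1,"x":0.18,"y":0.051,"z":0.044,"wx":-6.8,"wy":-1.2,"wz":36},{"fingers":-1,"x":0.21,"y":0.06,"z":0.052,"wx":-8,"wy":-1.4,"wz":42},{"fingers":-1,"x":0.24,"y":0.069,"z":0.059,"wx":-9.1,"wy":-1.6,"wz":48},{"fingers":-1,"x":0.27,"y":0.077,"z":0.067,"wx":-10.3,"wy":-1.8,"wz":54},{"fingers":-1,"x":0.3,"y":0.086,"z":0.074,"wx":-11.4,"wy":-2,"wz":60},{"fingers":-1,"x":0.33,"y":0.094,"z":0.081,"wx":-12.6,"wy":-2.2,"wz":66},{"fingers":-1,"x":0.36,"y":0.103,"z":0.089,"wx":-13.7,"wy":-2.4,"wz":72},{"fingers":-1,"x":0.385,"y":0.11,"z":0.095,"wx":-14.8,"wy":-2.6,"wz":78},{"fingers":-1,"x":0.405,"y":0.1157,"z":0.1,"wx":-15.8,"wy":-2.8,"wz":82.9},{"fingers":-1,"x":0.405,"y":0.1157,"z":0.1,"wx":-15.8,"wy":-2.8,"wz":82.9},{"fingers":-1,"x":0.4,"y":0.1167,"z":0.122,"wx":-15.8,"wy":-2.8,"wz":82.9},{"fingers":-1,"x":0.39,"y":0.1183,"z":0.168,"wx":-15.8,"wy":-2.8,"wz":82.9},{"fingers":-1,"x":0.39,"y":0.1183,"z":0.168,"wx":-15.8,"wy":-2.8,"wz":82.9},{"fingers":-1,"x":0.39,"y":0.1183,"z":0.168,"wx":-15.8,"wy":-2.8,"wz":82.9}]}}

```text
time: 22.83
ee_pos: [0.4439, -0.3399, 0.0979]
tcp_rot: [179.7, -7.2, -175.2]
wrist_force: [0.5, 0.8, -0.1]
opening: 0.0564
```

```bash
python3 - <<'E'
from h import *
o=bot.get_obs(); p,r=pose(); print(p,o['tcp_rot'],o['opening'],o['wrist_force'],o['torque'])
im,d=bot.camera('scene'); cv2.imwrite('pics/scene19.png',cv2.resize(im[180:400,80:380],None,fx=2.6,fy=2.6,interpolation=cv2.INTER_CUBIC)); 
im,d=bot.camera('wrist'); cv2.imwrite('pics/w19.png',im)
g=TC-td*.042
for z in (.03,.0225): g[2]=z; row(g,TY-180,7)
P=cloud('wrist',d); Tt=(P-p)@r.as_matrix()
m=(np.abs(Tt[...,1])<.02)&(Tt[...,2]>-.03)&(Tt[...,2]<.02)&(Tt[...,0]<.014)&(d>0); X=Tt[m]; A=np.c_[X[:,0],X[:,1],np.ones(len(X))]; print(m.sum(),np.linalg.lstsq(A,X[:,2],rcond=None)[0],X[:,0].min(),X[:,0].max())
E
```

```text
[ 0.44392953 -0.33991648  0.09794114] [ 179.71729251   -7.20399958 -175.21743497] 0.05640137245928416 [ 0.50628916  0.76259039 -0.06162912] [ 0.00879052 -0.12794472 -0.07928882]
ROW xyz [-0.008  -0.0002  0.0716] w [0.03 0.08 0.05] rows 2.0
ROW xyz [-0.0089 -0.0002  0.079 ] w [0.03 0.08 0.05] rows 2.0
12638 [ 0.00929117  0.00119944 -0.00267526] -0.046690152792798735 0.012763319051904679
```

View pics/scene19.png

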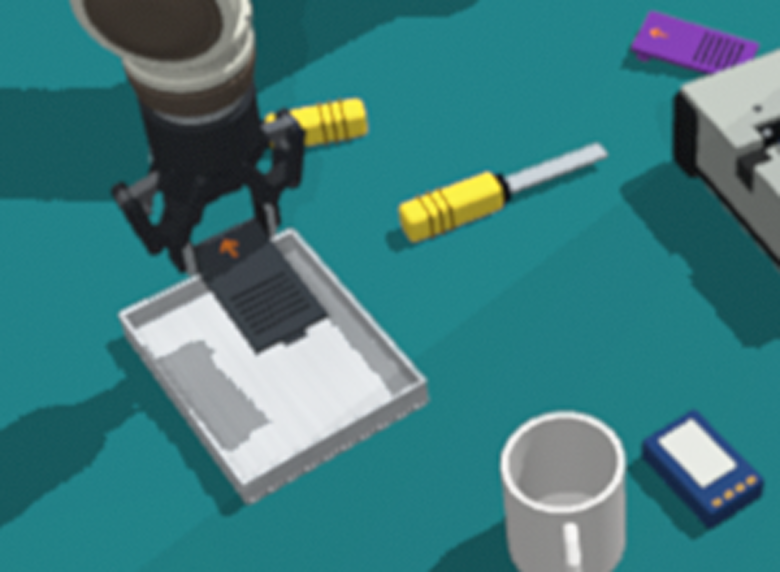

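View pics/w19.png

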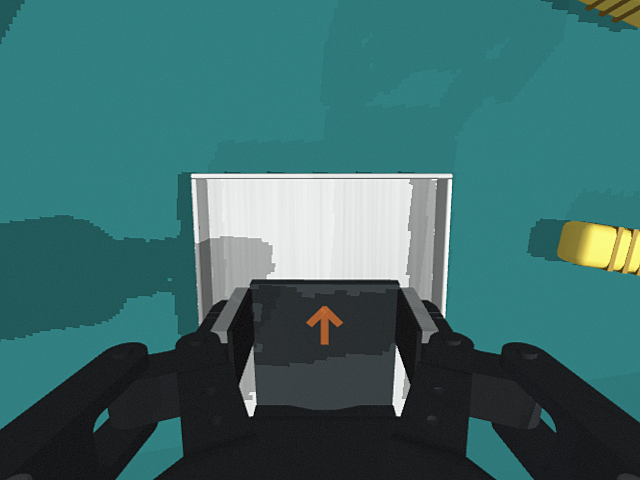

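Request:
{"method": "play_rows", "body": {"targets": [{"fingers":-1,"x":-0.003,"y":0,"z":0.025,"wx":0,"wy":0,"wz":0},{"fingers":-1,"x":-0.006,"y":0,"z":0.05,"wx":0,"wy":0,"wz":0},{"fingers":-1,"x":-0.008,"y":0,"z":0.068,"wx":0,"wy":0,"wz":0},{"fingers":-1,"x":-0.009,"y":0,"z":0.076,"wx":0,"wy":0,"wz":0},{"fingers":-1,"x":-0.009,"y":0,"z":0.076,"wx":0,"wy":0,"wz":0},{"fingers":-1,"x":-0.009,"y":0,"z":0.076,"wx":0,"wy":0,"wz":0}]}}

```text
time: 23.43
ee_pos: [0.4461, -0.3417, 0.0261]
tcp_rot: [-180.0, -6.8, -175.3]
wrist_force: [-0.6, -0.4, 0.3]
opening: 0.0563
```

Request:
{"method": "play_rows", "body": {"targets": [{"fingers":-1,"x":-0.0003,"y":0,"z":0.0015,"wx":0,"wy":0,"wz":0},{"fingers":-1,"x":-0.0004,"y":0,"z":0.003,"wx":0,"wy":0,"wz":0},{"fingers":-1,"x":-0.0004,"y":0,"z":0.003,"wx":0,"wy":0,"wz":0}]}}

```text
time: 23.68
ee_pos: [0.4457, -0.3416, 0.022]
tcp_rot: [-180.0, -6.9, -175.3]
wrist_force: [0.4, -0.1, -1.4]
opening: 0.0563
```

```bash
python3 - <<'E'
from h import *
o=bot.get_obs(); print(o['ee_pos'],o['tcp_rot'],o['wrist_force'],o['torque'])
im,d=bot.camera('scene'); cv2.imwrite('pics/scene20.png',cv2.resize(im[220:390,110:270],None,fx=3.5,fy=3.5,interpolation=cv2.INTER_CUBIC))
E
```

```text
[ 0.44574895 -0.34164532  0.02204693] [-179.99545214   -6.86585028 -175.29846703] [ 0.35277953 -0.07254323 -1.36602945] [ 0.03907905 -0.07703607 -0.0149329 ]
```

View pics/scene20.png

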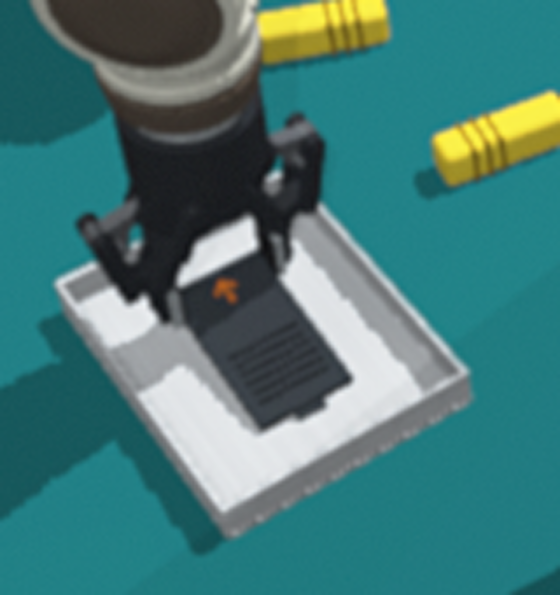

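Still just above the floor; step down to contact.

Request:
{"method": "play_rows", "body": {"targets": [{"fingers":-1,"x":-0.0002,"y":0,"z":0.0013,"wx":0,"wy":0,"wz":0},{"fingers":-1,"x":-0.0002,"y":0,"z":0.0013,"wx":0,"wy":0,"wz":0},{"fingers":-1,"x":-0.0002,"y":0,"z":0.0013,"wx":0,"wy":0,"wz":0}]}}

```text
time: 23.98
ee_pos: [0.4457, -0.3417, 0.0211]
tcp_rot: [-180.0, -6.9, -175.3]
wrist_force: [-1.4, 1.3, 6.3]
opening: 0.0564
```

Request:
{"method": "play_rows", "body": {"targets": [{"fingers":-1,"x":-0.0001,"y":0,"z":0.001,"wx":0,"wy":0,"wz":0},{"fingers":-1,"x":-0.0001,"y":0,"z":0.001,"wx":0,"wy":0,"wz":0},{"fingers":-1,"x":-0.0001,"y":0,"z":0.001,"wx":0,"wy":0,"wz":0}]}}

```text
time: 24.23
ee_pos: [0.4457, -0.3417, 0.0209]
tcp_rot: [-180.0, -6.9, -175.3]
wrist_force: [-3.1, 2.8, 12.9]
opening: 0.0564
```

Request:
{"method": "play_rows", "body": {"targets": [{"fingers":-1,"x":-0.0001,"y":0,"z":0.001,"wx":0,"wy":0,"wz":0},{"fingers":-1,"x":-0.0001,"y":0,"z":0.001,"wx":0,"wy":0,"wz":0},{"fingers":-1,"x":-0.0001,"y":0,"z":0.001,"wx":0,"wy":0,"wz":0}]}}

```text
time: 24.48
ee_pos: [0.4457, -0.3417, 0.0208]
tcp_rot: [-179.9, -6.8, -175.3]
wrist_force: [-5.0, 4.4, 19.5]
opening: 0.0562
```

Request:
{"method": "play_rows", "body": {"targets": [{"fingers":-1,"x":0.0002,"y":0,"z":-0.0015,"wx":0,"wy":0,"wz":0},{"fingers":-1,"x":0.0003,"y":0,"z":-0.0025,"wx":0,"wy":0,"wz":0},{"fingers":-1,"x":0.0003,"y":0,"z":-0.0025,"wx":0,"wy":0,"wz":0},{"fingers":0.4,"x":0.0003,"y":0,"z":-0.0025,"wx":0,"wy":0,"wz":0},{"fingers":0.55,"x":0.0003,"y":0,"z":-0.0025,"wx":0,"wy":0,"wz":0},{"fingers":0.7,"x":0.0003,"y":0,"z":-0.0025,"wx":0,"wy":0,"wz":0},{"fingers":0.75,"x":0.0003,"y":0,"z":-0.0025,"wx":0,"wy":0,"wz":0},{"fingers":0.75,"x":0.0003,"y":0,"z":-0.0025,"wx":0,"wy":0,"wz":0}]}}

```text
time: 25.15
ee_pos: [0.4452, -0.3413, 0.0201]
tcp_rot: [179.9, -6.9, -175.3]
wrist_force: [0.4, -0.6, 0.6]
opening: 0.0749
```

```bash
python3 - <<'E'
from h import *
o=bot.get_obs(); print(o['ee_pos'],o['tcp_rot'],o['wrist_force'],o['opening'])
im,d=bot.camera('wrist'); cv2.imwrite('pics/w21.png',im)
E
```

```text
[ 0.44520743 -0.34132913  0.02011   ] [ 179.93919023   -6.94493793 -175.29481216] [ 0.44486851 -0.57254542  0.60901887] 0.07493126184966165
```

View pics/w21.png

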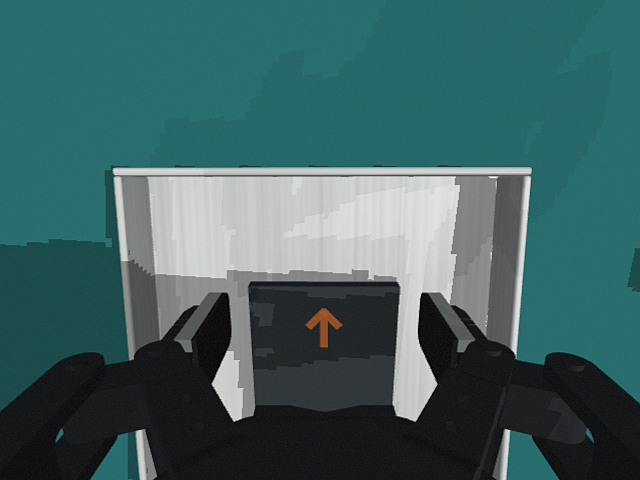

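Request:
{"method": "play_rows", "body": {"targets": [{"fingers":0.75,"x":0,"y":0,"z":-0.01,"wx":0,"wy":0,"wz":0},{"fingers":0.75,"x":0.003,"y":0,"z":-0.025,"wx":0,"wy":0,"wz":0},{"fingers":0.75,"x":0.007,"y":0,"z":-0.055,"wx":0,"wy":0,"wz":0},{"fingers":0.75,"x":0.011,"y":0,"z":-0.09,"wx":0,"wy":0,"wz":0},{"fingers":0.75,"x":0.05,"y":0,"z":-0.125,"wx":0,"wy":0,"wz":0},{"fingers":0.75,"x":0.08,"y":0,"z":-0.16,"wx":0,"wy":0,"wz":0},{"fingers":0.75,"x":0.11,"y":0,"z":-0.18,"wx":0,"wy":0,"wz":0},{"fingers":0.75,"x":0.14,"y":0,"z":-0.18,"wx":0,"wy":0,"wz":0},{"fingers":0.75,"x":0.14,"y":0,"z":-0.18,"wx":0,"wy":0,"wz":0},{"fingers":0.75,"x":0.14,"y":0,"z":-0.18,"wx":0,"wy":0,"wz":0}]}}

```text
time: 26.03
ee_pos: [0.3276, -0.3516, 0.2181]
tcp_rot: [-179.9, -6.8, -175.4]
wrist_force: [-0.1, -0.7, -0.6]
opening: 0.075
```

```bash
python3 - <<'E'
from h import *
o=bot.get_obs(); print(o['ee_pos'],o['wrist_force'],o['opening'])
im,d=bot.camera('scene'); cv2.imwrite('pics/scene22.png',im)
im,d=bot.camera('top'); cv2.imwrite('pics/top22.png',im)
im0=cv2.imread('pics/top0.png'); P=cloud('top',d)
reg=bot.outline_of('cover','top')
for r in reg:
    m=r['region']&(d>0); X=P[m]; A=np.c_[X[:,:2],np.ones(len(X))]
    c=np.linalg.lstsq(A,X[:,2],rcond=None)[0]; print(r['extent'],round(r['confidence'],2),X.mean(0).round(4),'tilt',np.degrees(np.arctan(np.hypot(*c[:2]))).round(1),cv2.minAreaRect(X[:,:2].astype(np.float32)))
E
```

```text
[ 0.32764175 -0.35164452  0.2181309 ] [-0.06921678 -0.73840384 -0.5595148 ] 0.07496148740140224
[433.4, 226.3, 464.7, 281.0] 0.77 [ 0.4859 -0.338   0.0152] tilt 7.4 ((0.48777225613594055, -0.3406638205051422), (0.11239520460367203, 0.06514620035886765), 3.81998610496521)
[214.5, 293.3, 262.8, 345.4] 0.65 [0.352  0.1441 0.0121] tilt 6.6 ((0.35280904173851013, 0.1465553343296051), (0.11598919332027435, 0.06204834207892418), 37.7764778137207)
```

View pics/scene22.png

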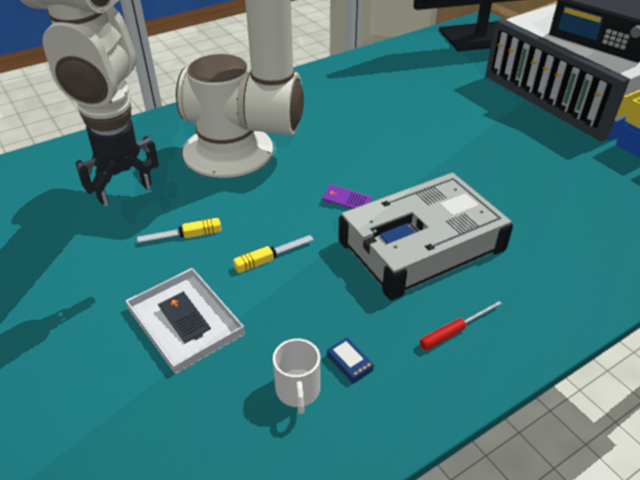

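View pics/top22.png

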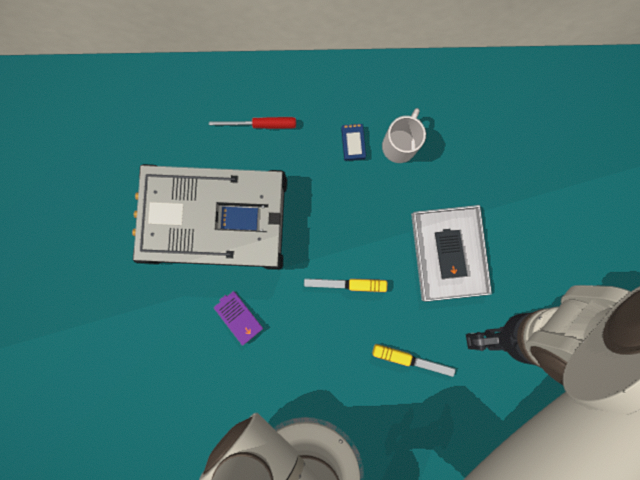

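```bash
python3 -c "
from workcell import bot
print(bot.job_done())"
```

```text
the job is handed in; nothing more can be done
None
```

The job is done and handed in at about 26 s of the 72 s allowed. I received no verdict.

- **Lever:** I used the yellow lever farther from the base, about 0.52 m away against about 0.35 m for the look-alike. I levered the cover's slot end up until it snapped free, then laid the lever flat on the bench.
- **Cover:** I gripped the cover by its sides, raised the slot end, drew it about 12 mm towards the slot and lifted it off. I lowered it until it touched the tray floor, peaking at about 20 N, before letting go.

**Last checks:** The top and scene pictures show the cover in the middle of the tray and the lever flat on the bench. The spare pack, mug, screwdriver, look-alike lever and purple cover look unmoved, judged by eye. The gripper was touching nothing.

**What differed from plan:**
- The cover rests at about 7°. Its legs are underneath, so this is how it lies naturally. The purple look-alike lies at 6.6°.
- After the snap, the cover sat turned about 2.6° and rolled about 2.4° in its recess. I measured this and matched the grip to it.
- My first turn of the gripper towards the lever ran into the last joint's range end and stopped there. I turned it the other way to continue.

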